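# Heft and stack the hardware tins, then crank the rack shut

## Robot

A 6-joint arm with a two-finger parallel gripper is mounted at the origin on a cart in front of the work surface, level with it; the furniture and walls round the work are solid. World frame = base frame: x ahead of the robot, y to its left, z up, the work surface at z = 0. Lengths are in m, angles in rad, forces in N, time in s.
With the tool pointing down it reaches from about 0.35 to 0.975 m from the base axis. Payload 4.9 kg.
Tool frame: the origin (TCP) lies at the very end of the fingers, on their centre line; the grasp point (between the pads) lies 19 mm behind it; z points along the fingers, y is the line along which they close (so a half turn about z gives the same grasp; the last joint's range is limited). The gripper opens to 85 mm and grips with 20 to 120 N. Pads are 22 mm wide; open, the fingers measure 114 mm over their backs; the gripper's body (76 mm by 85 mm) begins 54 mm behind the grasp point. The pads swing forward as they close: fully open they stand 13 mm farther back than shut.
Start: joints at [1.042, 0.053, 1.613, -0, 1.476, -0.119], TCP at [0.249, 0.573, 0.199] pointing down, gripper open.
Joint ranges: [-3.01, 3.01], [-1.01, 2.22], [0.06, 2.58], [-1.02, 4.17], [0.09, 2.62], [-3.14, 3.14]. Speed limits (rad/s): [2.57, 2.57, 3.14, 3.14, 3.14, 3.14].

## Interface

Orientations are given as a rotation vector (axis times angle).
In Python, from station import ctrl, imaging gives the robot as it stands.
- The arm moves only by the tool play_rows, never from a script. Its argument "series" is a list of rows, each a list of 3 entries, a list of its own where there are three numbers: the opening, from 0 (shut) to 1 (fully open), then the shift along the tool's x, y, z each as a share of 0.05 m, from -1 to 1, then the turn, a rotation vector about the tool's x, y, z each as a share of 8 degrees, from -1 to 1. In form: [[grip, [dx, dy, dz], [ax, ay, az]], ...]. A call has 1 to 8 rows; each row shifts and turns the commanded pose from where the row before left it, along the tool's axes as they then stand; what a row does not reach is not made up. A row lasts 1/8 s, in which the tool goes at most 62.5 mm and 10.7 degrees, less where a joint would pass 70% of its speed; a pose out of reach is approached as far as the arm can. A call with a number of a shift or a turn outside -1 to 1 is refused whole. A call with a gripper value outside its range is refused whole. The fingers move at their own pace and stop on an object; "force" is the grip in N (left out, the last holds). Time passes only in rows, so rows that do not move let the fingers close. It gives the time, the measured TCP pose, the force, the opening and the grip force at its end, in the units of the state.
- ctrl.get_obs(): the state, without advancing time (a new reading comes with each control period).
- imaging.get_image(name): name is "scene" or "top"; returns a dict with "color" (384x512x3 uint8, blue, green, red), "fx", "fy", "cx", "cy" (pixels), "D" ([k1, k2, p1, p2, k3] as OpenCV has them; the pictures are not rectified), "extrinsics" (4x4, takes a point from world to camera coordinates). Camera axes: x right, y down, z forward; pixel columns grow to the right and rows downward; lengths in m; the calibration is good to about 2 mm. A picture is of the moment at which its call begins. There is no depth.
- ctrl.finish_job(): hands the job in; it is judged then, once.
The state is a dict: "t": time; "q": joint angles; "dq": joint speeds; "effort": joint torques, N m; "tool_pos": TCP position; "tool_rot": TCP orientation; "contact_force": force on the tool from outside, world axes, zero at the start; "wrist_torque": the same for the moment, N m; "opening": finger opening in m; "grip_force": force on a finger pad.
Only numpy, scipy, OpenCV 4.12 (cv2) and the standard library are available. Lean on these libraries where they do the work, as an engineer would, in place of code of your own. Each camera call takes 0.05 s, during which the arm holds its last target. There are 200 camera calls.

## Task

Open the jaws of the blue stacking rack by turning its handwheel anticlockwise, in several grasps, until it stops, and leave the tape measure and the glue bottle alone throughout. The two or three closed tins of saw hardware look alike but differ in weight: lift each one to judge it, then stack them flat, lids up, one on another, between the cheeks of the blue rack with the heaviest at the bottom and the lightest on top. Then turn the handwheel clockwise until its white pointer meets the red mark, so that the two jaws close on the stack.

Things in the scene. Friction and masses are not known exactly. Their poses are not given: they have to be found in the camera images.
- tin_a_center (a point): Closed square steel tin, green with a plain steel lid and a blank paper label, 56 x 56 x 28 mm, flat top and bottom, contents hidden; the point is its centre, 14 mm above its underside; its z axis points up through the lid, x and y are square to its sides. All tins look alike and weigh between 0.15 and 0.65 kg; any two differ by at least 0.15 kg. Only two or all three of the tins are present in a run.
- tin_b_center (a point): Closed square steel tin, green with a plain steel lid and a blank paper label, 56 x 56 x 28 mm, flat top and bottom, contents hidden; the point is its centre, 14 mm above its underside; its z axis points up through the lid, x and y are square to its sides. All tins look alike and weigh between 0.15 and 0.65 kg; any two differ by at least 0.15 kg. Only two or all three of the tins are present in a run.
- tin_c_center (a point): Closed square steel tin, green with a plain steel lid and a blank paper label, 56 x 56 x 28 mm, flat top and bottom, contents hidden; the point is its centre, 14 mm above its underside; its z axis points up through the lid, x and y are square to its sides. All tins look alike and weigh between 0.15 and 0.65 kg; any two differ by at least 0.15 kg. Only two or all three of the tins are present in a run.
- rack_floor (a point): Middle of the loading place on a rubber pad 14 mm above the table, on the blue base plate of the fixed stacking rack, where the bottom tin stands. Two aluminium cheeks stand at x = +-33 mm of this frame (inner faces), 40 mm wide along y, 53 mm high, tops flared: tins go in from above, square to the rack, held by their two sides along y. A stack of three reaches 84 mm above this point. The wheel axis is at y = -155 mm.
- jaw_left_face (a point): Near the foot (2 mm below the pad) of the orange face of the rack's left jaw (at +y of the loading place; the right jaw mirrors it). Jaws are 50 mm wide along x, reach 38 mm above the pad, 10 mm thick and stand 70 mm minus 9.5 mm per rad of wheel angle from the middle of the loading place: 70 mm fully open, 37 to 48 mm at the start, 32 mm at the mark, where they centre the stack.
- wheel_top (a point): Black round handwheel, 64 mm across, 16 mm thick, upright axis; the point is on the axis at gripping height, 52 mm above the table, 10 mm above the rim's underside. The rim is gripped across from above; 30 mm is free under it, beyond 24 mm from the axis. A white pointer on top turns with it; the red mark lies on the base beside the wheel, on the rack's -x side (nearest the robot).
- wheel (a joint): Angle of the handwheel (rad), growing as it turns clockwise seen from above; 0 is fully open (hard stop), the white pointer meets the red mark at 4.0, hard stop at 4.6. It starts between 2.4 and 3.4, stays where it is left, and needs less than 0.3 N m.
- rack_pad: Black rubber pad of the rack that carries the stack, 62 x 62 mm, its top 14 mm above the table; origin at its underside.
- tape_measure: Yellow and black tape measure, 37 x 89 x 66 mm, a bystander; origin at its underside.
- glue_bottle: Upright wood-glue bottle with a red cap, 60 mm in diameter, 197 mm high, a bystander; origin at its underside.
Mind the look-alikes: they are no part of the job. What is shaped like the part that bears tin_b_center but purple or turquoise is not meant.

How it is judged:
On the way, in this order (a step that is already met when the one before it is completed fails the run):
1. the handwheel is turned anticlockwise until the jaws stand fully open (below 0.4 rad) (value of joint wheel below 0.4 rad), for 0.2 s.
2. all tins that are present stand in the rack in one stack, heaviest at the bottom, each lighter one above, released, while the handwheel is still less than 1 rad from fully open (x of tin_a_center in the frame of rack_floor between -0.012 and 0.012 m and y of tin_a_center in the frame of rack_floor between -0.01 and 0.01 m and z of each of tin_a_center, tin_b_center, tin_c_center in the frame of rack_floor below 0.075 m and angle between each of tin_a_center, tin_b_center, tin_c_center's own z axis and vertical below 0.12 rad and linear speed of each of tin_a, tin_b, tin_c below 0.02 m/s and x of tin_b_center in the frame of rack_floor between -0.012 and 0.012 m and y of tin_b_center in the frame of rack_floor between -0.01 and 0.01 m and x of tin_c_center in the frame of rack_floor between -0.012 and 0.012 m and y of tin_c_center in the frame of rack_floor between -0.01 and 0.01 m and contact force between the fingers and tin_a below 0.1 N and contact force between the fingers and tin_b below 0.1 N and contact force between the fingers and tin_c below 0.1 N and value of joint wheel below 1 rad and ((contact force between rack_pad and anything else between 3.5 and 6.2 N and contact force between tin_a and tin_b below 2.45 N and contact force between each of tin_a, tin_b and tin_c below 2.45 N) or (contact force between rack_pad and anything else between 6.2 and 10.2 N and contact force between tin_a and tin_b below 4.7 N and contact force between each of tin_a, tin_b and tin_c below 4.7 N) or (contact force between rack_pad and anything else above 10.2 N and contact force between tin_a and tin_b below 6.3 N and contact force between each of tin_a, tin_b and tin_c below 6.3 N and (contact force between tin_a and tin_b between 0.7 and 2.45 N or contact force between tin_a and tin_c between 0.7 and 2.45 N or contact force between tin_b and tin_c between 0.7 and 2.45 N)))), for 0.2 s.
3. the handwheel's pointer is turned to the red mark (4.0 rad, within 0.2) (value of joint wheel between 3.8 and 4.2 rad), for 0.2 s.
At the end, for the whole second after the job is handed in: All tins present stand flat, lid up, in one stack in the rack, centres within 12 mm (rack x) and 10 mm (rack y) of the middle of the loading place, each heavier tin below every lighter one, released and at rest; the handwheel is still, at the red mark (4.0 rad, within 0.2) (all of step 3 and x of tin_a_center in the frame of rack_floor between -0.012 and 0.012 m and y of tin_a_center in the frame of rack_floor between -0.01 and 0.01 m and z of each of tin_a_center, tin_b_center, tin_c_center in the frame of rack_floor below 0.075 m and angle between each of tin_a_center, tin_b_center, tin_c_center's own z axis and vertical below 0.12 rad and linear speed of each of tin_a, tin_b, tin_c below 0.02 m/s and x of tin_b_center in the frame of rack_floor between -0.012 and 0.012 m and y of tin_b_center in the frame of rack_floor between -0.01 and 0.01 m and x of tin_c_center in the frame of rack_floor between -0.012 and 0.012 m and y of tin_c_center in the frame of rack_floor between -0.01 and 0.01 m and contact force between the fingers and tin_a below 0.1 N and contact force between the fingers and tin_b below 0.1 N and contact force between the fingers and tin_c below 0.1 N and velocity of joint wheel between -0.05 and 0.05 rad/s and ((contact force between rack_pad and anything else between 3.5 and 6.2 N and contact force between tin_a and tin_b below 2.45 N and contact force between each of tin_a, tin_b and tin_c below 2.45 N) or (contact force between rack_pad and anything else between 6.2 and 10.2 N and contact force between tin_a and tin_b below 4.7 N and contact force between each of tin_a, tin_b and tin_c below 4.7 N) or (contact force between rack_pad and anything else above 10.2 N and contact force between tin_a and tin_b below 6.3 N and contact force between each of tin_a, tin_b and tin_c below 6.3 N and (contact force between tin_a and tin_b between 0.7 and 2.45 N or contact force between tin_a and tin_c between 0.7 and 2.45 N or contact force between tin_b and tin_c between 0.7 and 2.45 N)))); the robot touches nothing.
It fails at once if the tape measure is moved more than 5 cm (distance of tape_measure from where it was at the start of the episode above 0.05 m).
It fails at once if the glue bottle is moved more than 5 cm (distance of glue_bottle from where it was at the start of the episode above 0.05 m).
Of tin_a, tin_b, tin_c only 2 to 3 are there at a start; the rules pass over those that are not, and their reading is None.
At some moment in a run one of tin_a, tin_b, tin_c may be knocked a few centimetres aside while the robot is not near it.
Once in a run the grip may slacken for a moment while it holds something.
It also fails if it takes over 210 s, if anything falls off the work surface, if the arm or the gripper's body presses on something with over 40 N, if the wrist force passes 120 N, or if a joint passes its speed limit or range.

## Working session

There is one attempt and no reset: what is moved stays moved. The work goes in short steps, Python scripts to look and compute and a tool call to move; the robot and the scene stay as the last step left them, time stands still between calls to the robot, and variables do not carry over. Pictures are saved under pics/ and viewed, at most 14 in all, crops included, and the job is handed in when it is done.

Besides the shell and the picture viewer there is one more tool, called after ">>>" as name([rows], argument=value, ...), one row to a line, values as JSON. play_rows: Moves the arm, as the interface text tells. Shift numbers are shares of 0.05 m and turn numbers shares of 8 degrees, none past 1 either way. Its arguments: {"type":"object","properties":{"series":{"type":"array"},"force":{"type":"number"}},"required":["series"]}

```bash
ls; mkdir -p pics; cat > h.py <<'E'
import sys,numpy as np,cv2
from station import ctrl,imaging
from scipy.spatial.transform import Rotation as R
def snap(name,fn,crop=None,s=1):
    im=imaging.get_image(name); np.savez(fn.replace('.png','.npz'),**{k:np.array(v) for k,v in im.items()})
    c=im['color']
    if crop: x0,y0,x1,y1=crop; c=c[y0:y1,x0:x1]
    cv2.imwrite(fn,cv2.resize(c,None,fx=s,fy=s,interpolation=cv2.INTER_CUBIC)); return im
def load(fn): return dict(np.load(fn))
def K(im): return np.array([[im['fx'],0,im['cx']],[0,im['fy'],im['cy']],[0,0,1]],float)
def pix2w(im,uv,z):
    p=cv2.undistortPoints(np.array(uv,float).reshape(-1,1,2),K(im),np.array(im['D'],float)).reshape(-1,2)
    E=np.array(im['extrinsics']);Rm=E[:3,:3];c=-Rm.T@E[:3,3]
    d=(Rm.T@np.c_[p,np.ones(len(p))].T).T
    return c+d*((z-c[2])/d[:,2])[:,None]
def w2pix(im,P):
    E=np.array(im['extrinsics'])
    return cv2.projectPoints(np.array(P,float).reshape(-1,3),cv2.Rodrigues(E[:3,:3])[0],E[:3,3],K(im),np.array(im['D'],float))[0].reshape(-1,2)
def st():
    o=ctrl.get_obs(); print('t',round(o['t'],2),'pos',np.round(o['tool_pos'],4),'rot',np.round(o['tool_rot'],3),'F',np.round(o['contact_force'],2),'open',np.round(o['opening'],4),'grip',np.round(o['grip_force'],1),'q',np.round(o['q'],2)); 
    Rm=R.from_rotvec(o['tool_rot']).as_matrix(); print('tool y ang',np.round(np.degrees(np.arctan2(Rm[1,1],Rm[0,1])),2),'x ang',np.round(np.degrees(np.arctan2(Rm[1,0],Rm[0,0])),2)); return o
E
python3 - <<'E'
from h import *
st()
for n in('scene','top'):
    im=snap(n,f'pics/{n}0.png',s=1.5); E=im['extrinsics'];print(n,im['fx'],np.round(-E[:3,:3].T@E[:3,3],3),np.round(E[:3,:3],2).tolist())
E
```

```text
pics
t 0.0 pos [0.2487 0.5727 0.1981] rot [-6.390e-01 -3.075e+00  3.000e-03] F [-0.04  0.01 -0.66] open 0.0852 grip 0.0 q [ 1.04  0.05  1.61 -0.    1.48 -0.12]
tool y ang 66.52 x ang 156.52
scene 484.58520222291895 [-0.199 -0.771  1.209] [[0.67, -0.75, -0.0], [-0.57, -0.5, -0.65], [0.49, 0.44, -0.76]]
top 423.9202770098027 [ 0.302 -0.133  1.202] [[0.08, -1.0, 0.0], [-0.98, -0.08, -0.2], [0.2, 0.01, -0.98]]
```

View pics/top0.png

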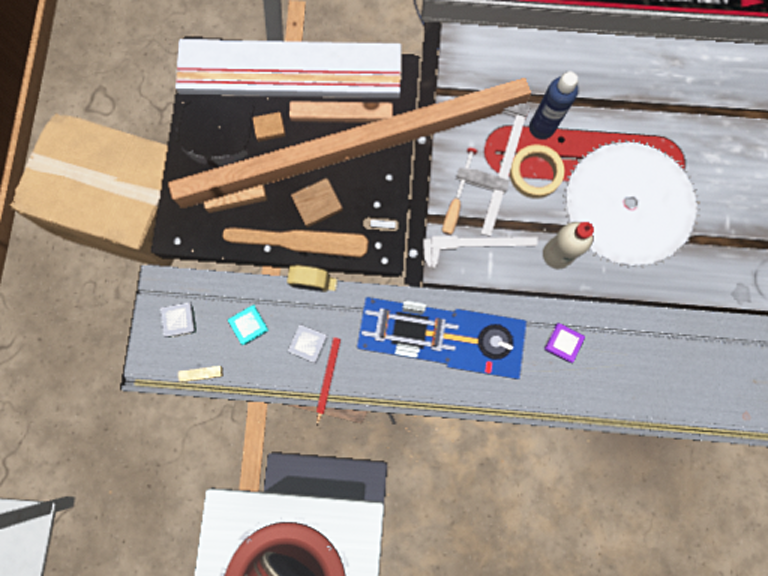

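View pics/scene0.png

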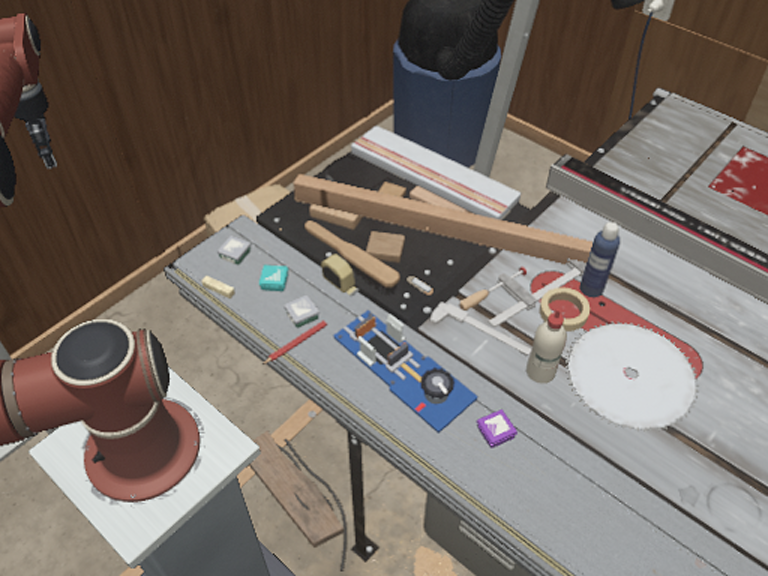

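The top view shows two grey-lidded tins at 1.5x-scaled pixels (177,320) and (307,343). The possible mix-ups are the turquoise tin (248,325), the purple tin (565,342) and the wooden block (318,202). The rack is at about (405,330), and the wheel at (495,342) has its white pointer towards the right. I choose the two grey/green tins.

```bash
python3 - <<'E'
from h import *
c=load('pics/top0.npz')['color']
cv2.imwrite('pics/c1.png',cv2.resize(c[170:270,90:230],None,fx=5.5,fy=5.5,interpolation=cv2.INTER_CUBIC))
cv2.imwrite('pics/c2.png',cv2.resize(c[190:265,230:360],None,fx=6,fy=6,interpolation=cv2.INTER_CUBIC))
E
```

```text
(no output)
```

View pics/c1.png

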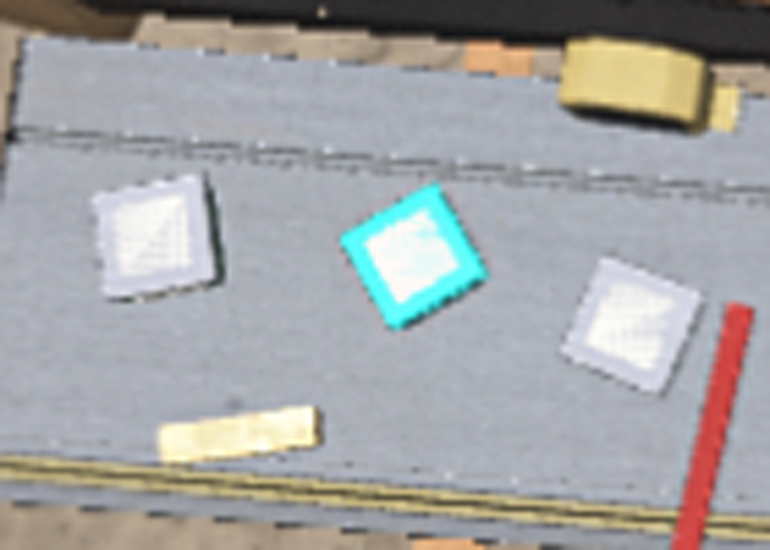

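View pics/c2.png

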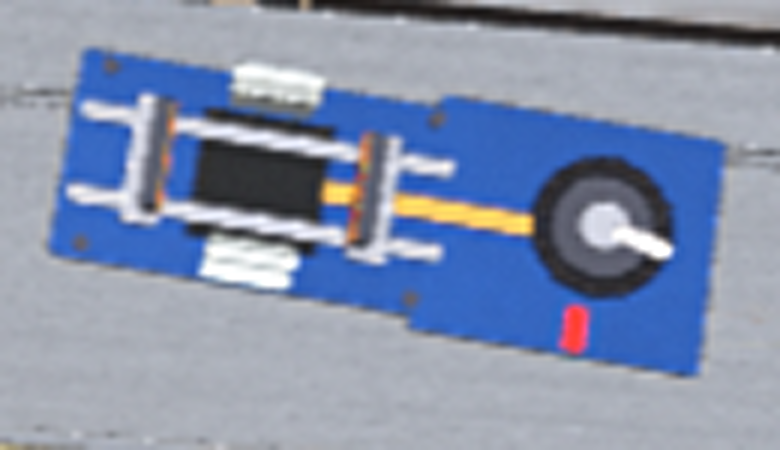

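The crops show both chosen tins as plain steel with white labels, with a turquoise decoy between them. The rack's pointer points toward crop pixel (670,250) and its mark is at (575,330).

```bash
python3 - <<'E'
from h import *
im=load('pics/top0.npz')
f1=lambda p:(np.array(p,float)+.5)/5.5-.5+[90,170]
f2=lambda p:(np.array(p,float)+.5)/6-.5+[230,190]
def show(n,w):
    c=w.mean(0); e=np.diff(np.r_[w,w[:1]],axis=0)[:,:2]; print(n,np.round(c,4),'L',np.round(np.linalg.norm(e,axis=1)*1e3,1),'ang mod90',np.round(np.degrees(np.arctan2(e[:,1],e[:,0]))%90,1))
show('tinL',pix2w(im,f1([(93,196),(203,174),(218,284),(106,300)]),.028))
show('tinR',pix2w(im,f1([(603,256),(703,295),(657,394),(563,352)]),.028))
wh=pix2w(im,f2([(604,228)]),.058)[0]; ptr=pix2w(im,f2([(668,251),(604,226)]),.064); mk=pix2w(im,f2([(576,307),(572,353)]),.008)
show('pad',pix2w(im,f2([(208,112),(335,130),(318,245),(190,232)]),.014))
ch=pix2w(im,f2([(279,75),(248,275)]),.067);print('cheeks mid',ch.mean(0),ch)
jw=pix2w(im,f2([(148,158),(376,198)]),.052);print('jaws mid',jw.mean(0),jw)
print('wheel',wh,'ptr',ptr,'mark',mk)
b=pix2w(im,f2([(88,48),(725,142),(697,376),(50,257)]),.006);show('base',b)
d=jw.mean(0)-wh;print('dist',np.linalg.norm(d[:2]),'ang',np.degrees(np.arctan2(d[1],d[0])))
d=jw[0]-jw[1];print('jaw ang',np.degrees(np.arctan2(d[1],d[0])),np.linalg.norm(d))
for p in mk: d=p-wh;print('mark ang',np.degrees(np.arctan2(d[1],d[0])))
d=ptr[0]-ptr[1];print('ptr ang',np.degrees(np.arctan2(d[1],d[0])))
E
```

```text
tinL [0.4453 0.2498 0.028 ] L [55.7 57.3 55.9 53.9] ang mod90 [16.5 15.7 13.  15.7]
tinR [0.4218 0.0058 0.028 ] L [54.7 54.5 52.  52.1] ang mod90 [73.5 70.8 70.9 73.6]
pad [ 0.4646 -0.1834  0.014 ] L [60.5 55.  60.1 57.5] ang mod90 [86.6 85.5 89.  86. ]
cheeks mid [ 0.45978311 -0.18141933  0.067     ] [[ 0.50544078 -0.18507278  0.067     ]
 [ 0.41412544 -0.17776588  0.067     ]]
jaws mid [ 0.46007338 -0.18136032  0.052     ] [[ 0.46486426 -0.12901348  0.052     ]
 [ 0.45528251 -0.23370716  0.052     ]]
wheel [ 0.44957863 -0.33632308  0.058     ] ptr [[ 0.4409236  -0.36417518  0.064     ]
 [ 0.44970123 -0.33521779  0.064     ]] mark [[ 0.4179784  -0.33383246  0.008     ]
 [ 0.39653237 -0.33296948  0.008     ]]
base [ 0.4589 -0.2438  0.006 ] L [305.5 111.3 306.3 101.4] ang mod90 [86.3 85.3 84.4 84.8]
dist 0.15531773184146877 ang 86.12559601676719
jaw ang 84.77075426963343 0.10513122959394099
mark ang 175.49345180681672
mark ang 176.38255577024952
ptr ang -106.86321947942912
```

```bash
cat >> h.py <<'E'
def plan(pos,yang,grip,step=.9):
    """rows of one straight move to pos with tool-down y axis at yang degrees (no mod)"""
    o=st(); Rm=R.from_rotvec(o['tool_rot']); y0=Rm.as_matrix()[:2,1]; y0=np.degrees(np.arctan2(y0[1],y0[0]))
    d=np.array(pos)-o['tool_pos']; dy=yang-y0
    ez=np.array([0,0,-1.]); 
    if np.abs(dy)<1e-6: dy=0
    # remaining tilt correction is done with the first row
    n=int(np.ceil(max(np.linalg.norm(d)/(.05*step),abs(dy)/(8*step),1))); rows=[]
    for i in range(n):
        a=np.radians(y0+dy*i/n); Y=np.array([np.cos(a),np.sin(a),0]);X=np.cross(Y,ez)
        s=np.array([X@d,Y@d,-d[2]])/n/.05; rows.append([grip,[round(float(v),2) for v in s],[0,0,round(-dy/n/8,2)]])
    print('n',n,'tilt',np.round(np.degrees(np.arccos(-Rm.as_matrix()[2,2])),2))
    for i in range(0,n,8): print(str(rows[i:i+8]).replace(' ',''))
E
python3 - <<'E'
from h import *
im=load('pics/top0.npz');print('bottle cap',pix2w(im,[(584/1.5,230/1.5)],.197),'tape',pix2w(im,[(308/1.5,285/1.5)],.03))
plan([.45,-.336,.2],-37,1)
E
```

```text
bottle cap [[ 0.62668208 -0.44743787  0.197     ]] tape [[0.52989576 0.01451724 0.03      ]]
t 0.1 pos [0.2487 0.5727 0.1982] rot [-6.390e-01 -3.075e+00  3.000e-03] F [0.26 0.01 0.19] open 0.085 grip 0.0 q [ 1.04  0.05  1.61 -0.    1.48 -0.12]
tool y ang 66.52 x ang 156.52
n 21 tilt 0.11
[[1,[-0.52,-0.72,-0.0],[0,0,np.float64(0.62)]],[1,[-0.58,-0.67,-0.0],[0,0,np.float64(0.62)]],[1,[-0.64,-0.62,-0.0],[0,0,np.float64(0.62)]],[1,[-0.69,-0.56,-0.0],[0,0,np.float64(0.62)]],[1,[-0.73,-0.5,-0.0],[0,0,np.float64(0.62)]],[1,[-0.77,-0.43,-0.0],[0,0,np.float64(0.62)]],[1,[-0.81,-0.37,-0.0],[0,0,np.float64(0.62)]],[1,[-0.84,-0.3,-0.0],[0,0,np.float64(0.62)]]]
[[1,[-0.86,-0.22,-0.0],[0,0,np.float64(0.62)]],[1,[-0.87,-0.15,-0.0],[0,0,np.float64(0.62)]],[1,[-0.88,-0.07,-0.0],[0,0,np.float64(0.62)]],[1,[-0.89,0.0,-0.0],[0,0,np.float64(0.62)]],[1,[-0.88,0.08,-0.0],[0,0,np.float64(0.62)]],[1,[-0.87,0.15,-0.0],[0,0,np.float64(0.62)]],[1,[-0.86,0.23,-0.0],[0,0,np.float64(0.62)]],[1,[-0.83,0.3,-0.0],[0,0,np.float64(0.62)]]]
[[1,[-0.8,0.37,-0.0],[0,0,np.float64(0.62)]],[1,[-0.77,0.44,-0.0],[0,0,np.float64(0.62)]],[1,[-0.73,0.5,-0.0],[0,0,np.float64(0.62)]],[1,[-0.68,0.57,-0.0],[0,0,np.float64(0.62)]],[1,[-0.63,0.62,-0.0],[0,0,np.float64(0.62)]]]
```

>>> play_rows([
  [1,[-0.52,-0.72,0],[0,0,0.62]],
  [1,[-0.58,-0.67,0],[0,0,0.62]],
  [1,[-0.64,-0.62,0],[0,0,0.62]],
  [1,[-0.69,-0.56,0],[0,0,0.62]],
  [1,[-0.73,-0.5,0],[0,0,0.62]],
  [1,[-0.77,-0.43,0],[0,0,0.62]],
  [1,[-0.81,-0.37,0],[0,0,0.62]],
  [1,[-0.84,-0.3,0],[0,0,0.62]],
], force=40)

```text
t: 1.1
tool_pos: [0.325, 0.2249, 0.1989]
tool_rot: [-1.648, -2.674, 0.001]
contact_force: [0.8, -0.3, 0.0]
opening: 0.0854
grip_force: 0.0
```

>>> play_rows([
  [1,[-0.86,-0.22,0],[0,0,0.62]],
  [1,[-0.87,-0.15,0],[0,0,0.62]],
  [1,[-0.88,-0.07,0],[0,0,0.62]],
  [1,[-0.89,0,0],[0,0,0.62]],
  [1,[-0.88,0.08,0],[0,0,0.62]],
  [1,[-0.87,0.15,0],[0,0,0.62]],
  [1,[-0.86,0.23,0],[0,0,0.62]],
  [1,[-0.83,0.3,0],[0,0,0.62]],
])

```text
t: 2.1
tool_pos: [0.3994, -0.1213, 0.1989]
tool_rot: [-2.459, -1.955, -0.0]
contact_force: [0.1, 0.3, 0.3]
opening: 0.0854
grip_force: 0.0
```

>>> play_rows([
  [1,[-0.8,0.37,0],[0,0,0.62]],
  [1,[-0.77,0.44,0],[0,0,0.62]],
  [1,[-0.73,0.5,0],[0,0,0.62]],
  [1,[-0.68,0.57,0],[0,0,0.62]],
  [1,[-0.63,0.62,0],[0,0,0.62]],
  [1,[0,0,0],[0,0,0]],
])

```text
t: 2.85
tool_pos: [0.4449, -0.3382, 0.1983]
tool_rot: [-2.82, -1.381, 0.001]
contact_force: [-0.6, 0.9, -0.0]
opening: 0.0854
grip_force: 0.0
```

```bash
sed -i "s/round(-dy\/n\/8,2)/round(float(-dy\/n\/8),2)/" h.py; python3 - <<'E'
from h import *
plan([.45,-.336,.026],-37,1)
E
```

```text
t 2.85 pos [ 0.4449 -0.3382  0.1983] rot [-2.820e+00 -1.381e+00  1.000e-03] F [-0.55  0.93 -0.02] open 0.0854 grip 0.0 q [-0.78 -0.1   1.77 -0.    1.48 -0.12]
tool y ang -37.8 x ang 52.2
n 4 tilt 0.11
[[1,[0.02,0.01,0.86],[0,0,-0.02]],[1,[0.02,0.01,0.86],[0,0,-0.02]],[1,[0.02,0.01,0.86],[0,0,-0.02]],[1,[0.02,0.01,0.86],[0,0,-0.02]]]
```

>>> play_rows([
  [1,[0.02,0.01,0.8],[0,0,0]],
  [1,[0.02,0.01,0.8],[0,0,0]],
  [1,[0.02,0.01,0.8],[0,0,0]],
  [1,[0.02,0.01,0.8],[0,0,0]],
  [1,[0.02,0.01,0.24],[0,0,0]],
  [1,[0,0,0],[0,0,0]],
])

```text
t: 3.6
tool_pos: [0.4501, -0.333, 0.0271]
tool_rot: [-2.818, -1.387, 0.001]
contact_force: [1.2, 0.3, 0.9]
opening: 0.0855
grip_force: 0.0
```

>>> play_rows([
  [0,[0,0,0],[0,0,0]],
  [0,[0,0,0],[0,0,0]],
  [0,[0,0,0],[0,0,0]],
  [0,[0,0,0],[0,0,0]],
  [0,[0,0,0],[0,0,0]],
  [0,[0,0,0],[0,0,0]],
], force=40)

```text
t: 4.35
tool_pos: [0.4503, -0.3339, 0.0272]
tool_rot: [-2.819, -1.386, 0.0]
contact_force: [-0.5, -0.3, 0.0]
opening: 0.0001
grip_force: 0.0
```

```bash
python3 - <<'E'
from h import *
o=st()
im=snap('scene','pics/s1.png')
p=w2pix(im,[o['tool_pos']])[0];print(p)
q=w2pix(im,[[.4496,-.336,.058]])[0];print(q)
c=im['color'];x,y=map(int,q);cv2.imwrite('pics/s1c.png',cv2.resize(c[max(0,y-75):y+75,x-100:x+100],None,fx=4,fy=4,interpolation=cv2.INTER_CUBIC))
E
```

```text
t 4.35 pos [ 0.4503 -0.3339  0.0272] rot [-2.819 -1.386  0.   ] F [-0.47 -0.29  0.02] open 0.0001 grip 0.0 q [-0.77  0.07  1.9  -0.    1.17 -0.11]
tool y ang -37.64 x ang 52.36
[289.42830031 258.91665643]
[290.47862217 253.50148682]
```

View pics/s1c.png

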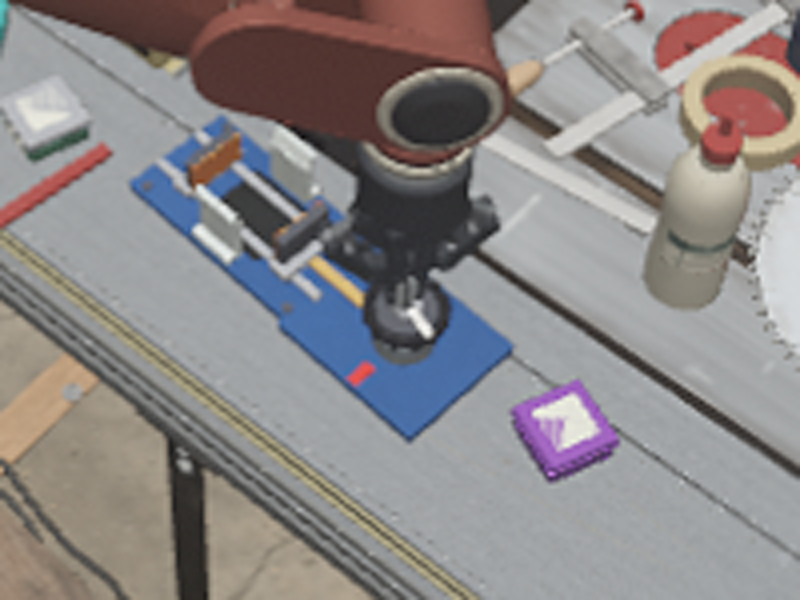

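The crop shows the shut fingers standing at the hub, crop (408,295), while the state reads opening 0 and no force. This is not a proper rim grip, so I need a closer look from both cameras.

```bash
python3 - <<'E'
from h import *
a=load('pics/s1.npz')['color'][215:280,250:330]
im=snap('top','pics/t1.png'); q=w2pix(im,[[.4496,-.336,.058]])[0].astype(int);print(q)
b=im['color'][q[1]-32:q[1]+33,q[0]-40:q[0]+40]
cv2.imwrite('pics/m1.png',cv2.resize(np.hstack([a,b]),None,fx=5,fy=5,interpolation=cv2.INTER_CUBIC))
E
```

```text
[330 227]
```

View pics/m1.png

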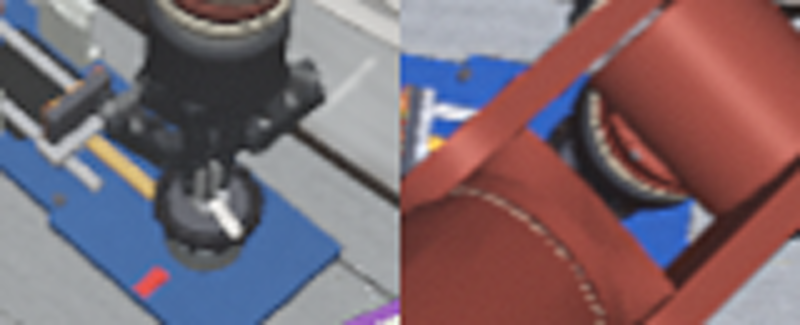

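The fingers look shut and sunk at the hub, with no contact force. I'll open in place, watch the readings, and look again.

>>> play_rows([
  [1,[0,0,0],[0,0,0]],
  [1,[0,0,0],[0,0,0]],
  [1,[0,0,0],[0,0,0]],
  [1,[0,0,0],[0,0,0]],
  [1,[0,0,0],[0,0,0]],
  [1,[0,0,0],[0,0,0]],
])

```text
t: 5.2
tool_pos: [0.4503, -0.3339, 0.0273]
tool_rot: [-2.819, -1.386, 0.0]
contact_force: [0.0, 0.3, 0.9]
opening: 0.0854
grip_force: 0.0
```

```bash
python3 - <<'E'
from h import *
st()
im=snap('scene','pics/s2.png')
cv2.imwrite('pics/s2c.png',cv2.resize(im['color'][205:285,240:340],None,fx=7,fy=7,interpolation=cv2.INTER_CUBIC))
E
```

```text
t 5.2 pos [ 0.4503 -0.3339  0.0273] rot [-2.819 -1.386  0.   ] F [0.05 0.34 0.87] open 0.0854 grip 0.0 q [-0.77  0.07  1.9   0.    1.17 -0.11]
tool y ang -37.64 x ang 52.36
```

View pics/s2c.png

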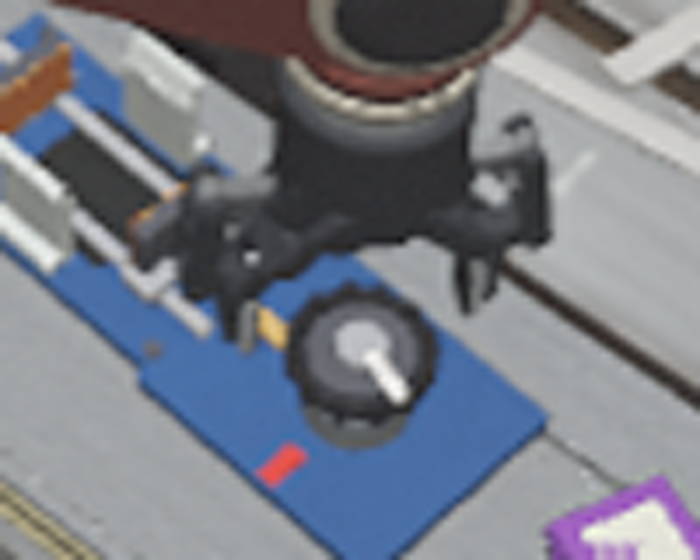

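The fingers are open, with tips at crop (240,345) and (470,305). The wheel's centre is at (362,345), so the tips sit higher or farther away than the state implies. I'll quantify that.

```bash
python3 - <<'E'
from h import *
from scipy.optimize import least_squares
im=load('pics/s2.npz')
f=lambda p:(np.array(p,float)+.5)/7-.5+[240,205]
obs=f([(240,345),(470,305)])
a=np.radians(-37.64);u=np.array([np.cos(a),np.sin(a),0])
for h in(.043,.05):
  P=[[.4503,-.3339,z]+s*h*u for z in(.027,.04,.06) for s in(-1,1)]
  print(h,np.round(w2pix(im,P),1).tolist())
print(obs)
# assume xy right, free z ; assume z=.04 free xy
for h in(.043,.05):
  r=least_squares(lambda v:(w2pix(im,[[.4503,-.3339,v[0]]-h*u,[.4503,-.3339,v[0]]+h*u])-obs).ravel(),[.04]);print('z',r.x,r.cost)
  r=least_squares(lambda v:(w2pix(im,[[v[0],v[1],.04]-h*u,[v[0],v[1],.04]+h*u])-obs).ravel(),[.45,-.33]);print('xy',r.x,r.cost)
w=f([(362,345)]);print('wheel scene',pix2w(im,w,.058))
E
```

```text
0.043 [[274.9, 261.3], [303.8, 256.6], [275.1, 258.8], [304.2, 254.1], [275.3, 254.9], [304.8, 250.2]]
0.05 [[272.6, 261.7], [306.2, 256.2], [272.7, 259.2], [306.5, 253.7], [272.9, 255.3], [307.1, 249.8]]
[[273.85714286 253.85714286]
 [306.71428571 248.14285714]]
z [0.06817611] 2.946357525014317
xy [ 0.46613129 -0.32353078] 4.28190216893228
z [0.06768378] 0.5995259552468206
xy [ 0.46635348 -0.32346352] 0.1499749411355323
wheel scene [[ 0.45017575 -0.33847597  0.058     ]]
```

>>> play_rows([
  [1,[0,0,0.1],[0,0,0]],
  [1,[0,0,0.1],[0,0,0]],
  [1,[0,0,0.1],[0,0,0]],
  [1,[0,0,0.1],[0,0,0]],
  [1,[0,0,0],[0,0,0]],
])

```text
t: 5.88
tool_pos: [0.4499, -0.3335, 0.0066]
tool_rot: [-2.818, -1.386, 0.001]
contact_force: [-0.3, -0.3, -0.3]
opening: 0.0854
grip_force: 0.0
```

>>> play_rows([
  [0,[0,0,0],[0,0,0]],
  [0,[0,0,0],[0,0,0]],
  [0,[0,0,0],[0,0,0]],
  [0,[0,0,0],[0,0,0]],
  [0,[0,0,0],[0,0,0]],
  [0,[0,0,0],[0,0,0]],
], force=20)

```text
t: 6.62
tool_pos: [0.4533, -0.3362, 0.0093]
tool_rot: [2.812, 1.382, 0.006]
contact_force: [6.3, -2.8, -1.5]
opening: 0.063
grip_force: 25.8
```

>>> play_rows([
  [0,[0,0.08,0],[0,0,0]],
  [0,[0,0,0],[0,0,-0.5]],
  [0,[0,0,0],[0,0,-0.5]],
  [0,[0,0,0],[0,0,-0.5]],
  [0,[0,0,0],[0,0,0]],
], force=45)

```text
t: 7.25
tool_pos: [0.4527, -0.3358, 0.0094]
tool_rot: [-2.656, -1.672, 0.002]
contact_force: [-9.5, 7.9, 15.4]
opening: 0.0622
grip_force: 48.8
```

```bash
python3 - <<'E'
from h import *
o=st();print(np.round(o['wrist_torque'],2))
im=snap('scene','pics/s3.png')
cv2.imwrite('pics/s3c.png',cv2.resize(im['color'][205:285,240:340],None,fx=7,fy=7,interpolation=cv2.INTER_CUBIC))
E
```

```text
t 7.25 pos [ 0.4527 -0.3358  0.0094] rot [-2.656e+00 -1.672e+00  2.000e-03] F [-9.46  7.9  15.39] open 0.0622 grip 48.8 q [-0.77  0.11  1.89 -0.    1.14 -0.32]
tool y ang -25.6 x ang 64.4
[0.78 0.79 0.07]
```

View pics/s3c.png

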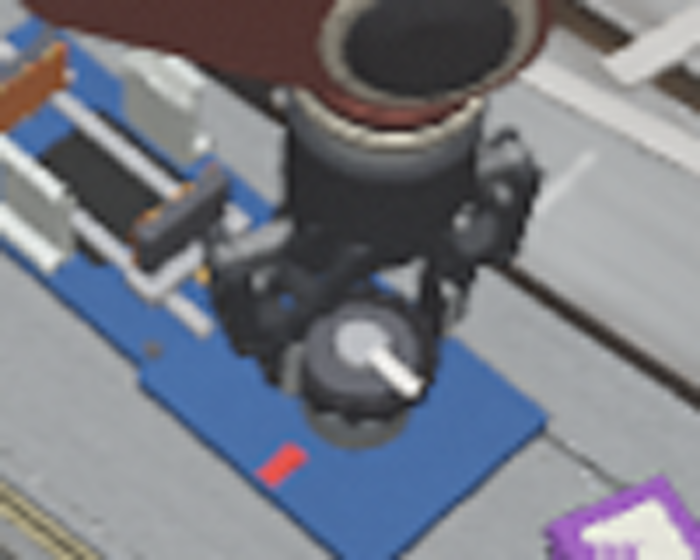

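The pointer moved anticlockwise to crop (415,385) while the fingers held the rim, so the grip works. I'll relieve the z preload and continue.

>>> play_rows([
  [0,[0,-0.03,-0.05],[0,0,-0.8]],
  [0,[0,0,0],[0,0,-1]],
  [0,[0,0,0],[0,0,-1]],
  [0,[0,0,0],[0,0,-1]],
  [0,[0,0,0],[0,0,-1]],
  [0,[0,0,0],[0,0,-1]],
  [0,[0,0,0],[0,0,-1]],
  [0,[0,0,0],[0,0,-1]],
])

```text
t: 8.3
tool_pos: [0.4499, -0.3359, 0.0096]
tool_rot: [-1.4, -2.807, 0.002]
contact_force: [-9.8, -3.5, 2.9]
opening: 0.0618
grip_force: 53.6
```

>>> play_rows([
  [0,[0,0,0],[0,0,-1]],
  [0,[0,0,0],[0,0,-1]],
  [0,[0,0,0],[0,0,-1]],
  [0,[0,0,0],[0,0,0]],
  [1,[0,0,0],[0,0,0]],
  [1,[0,0,0],[0,0,0]],
  [1,[0,0,0],[0,0,0]],
  [1,[0,0,0],[0,0,0]],
])

```text
t: 9.3
tool_pos: [0.4524, -0.3356, 0.0099]
tool_rot: [0.792, 3.04, -0.0]
contact_force: [0.1, -1.5, -0.6]
opening: 0.0853
grip_force: 0.0
```

```bash
python3 - <<'E'
from h import *
o=st();print(np.round(o['wrist_torque'],2))
E
```

```text
t 9.3 pos [ 0.4524 -0.3356  0.0099] rot [ 0.792  3.04  -0.   ] F [ 0.1  -1.48 -0.62] open 0.0853 grip 0.0 q [-0.77  0.1   1.9   0.    1.14 -1.83]
tool y ang 60.78 x ang 150.78
[-0.03  0.01  0.01]
```

>>> play_rows([
  [1,[0,0,0],[0,0,1]],
  [1,[0,0,0],[0,0,1]],
  [1,[0,0,0],[0,0,1]],
  [1,[0,0,0],[0,0,1]],
  [1,[0,0,0],[0,0,1]],
  [1,[0,0,0],[0,0,1]],
  [1,[0,0,0],[0,0,1]],
  [1,[0,0,0],[0,0,1]],
])

```text
t: 10.3
tool_pos: [0.4523, -0.3356, 0.0098]
tool_rot: [2.288, 2.153, 0.0]
contact_force: [0.1, -0.9, -0.3]
opening: 0.0857
grip_force: 0.0
```

>>> play_rows([
  [1,[0,0,0],[0,0,1]],
  [1,[0,0,0],[0,0,0]],
  [0,[0,0,0],[0,0,0]],
  [0,[0,0,0],[0,0,0]],
  [0,[0,0,0],[0,0,0]],
  [0,[0,0,0],[0,0,0]],
  [0,[0,0,0],[0,0,-0.8]],
  [0,[0,0,0],[0,0,-0.8]],
])

```text
t: 11.3
tool_pos: [0.4514, -0.3355, 0.0104]
tool_rot: [-2.184, -2.255, 0.002]
contact_force: [-6.2, 2.1, 6.6]
opening: 0.062
grip_force: 49.1
```

>>> play_rows([
  [0,[0,0,0],[0,0,-0.8]],
  [0,[0,0,0],[0,0,-0.8]],
  [0,[0,0,0],[0,0,-0.8]],
  [0,[0,0,0],[0,0,-0.8]],
  [0,[0,0,0],[0,0,0]],
])

```text
t: 11.92
tool_pos: [0.4502, -0.3358, 0.0104]
tool_rot: [-1.633, -2.679, 0.003]
contact_force: [-9.1, 1.9, 8.6]
opening: 0.062
grip_force: 49.3
```

```bash
python3 - <<'E'
from h import *
o=st();print(np.round(o['wrist_torque'],2))
E
```

```text
t 11.93 pos [ 0.4502 -0.3358  0.0104] rot [-1.633 -2.679  0.003] F [-9.12  1.9   8.58] open 0.062 grip 49.3 q [-0.77  0.1   1.9  -0.    1.15 -1.25]
tool y ang 27.27 x ang 117.27
[0.29 1.38 0.04]
```

>>> play_rows([
  [0,[0,0,0],[0,0,-0.8]],
  [0,[0,0,0],[0,0,-0.8]],
  [0,[0,0,0],[0,0,-0.6]],
  [0,[0,0,0],[0,0,0]],
])

```text
t: 12.42
tool_pos: [0.4495, -0.3363, 0.0104]
tool_rot: [-1.206, -2.895, 0.003]
contact_force: [-12.0, -0.7, 9.7]
opening: 0.062
grip_force: 49.3
```

```bash
python3 - <<'E'
from h import *
o=st();print(np.round(o['wrist_torque'],2))
E
```

```text
t 12.43 pos [ 0.4495 -0.3363  0.0104] rot [-1.206 -2.895  0.003] F [-11.98  -0.75   9.7 ] open 0.062 grip 49.3 q [-0.77  0.1   1.9  -0.    1.15 -1.55]
tool y ang 44.76 x ang 134.76
[ 0.08  1.84 -0.47]
```

>>> play_rows([
  [0,[0,0,0],[0,0,-0.6]],
  [0,[0,0,0],[0,0,0]],
])

```text
t: 12.68
tool_pos: [0.4489, -0.3361, 0.0102]
tool_rot: [-1.08, -2.942, 0.004]
contact_force: [-12.6, 1.8, 10.2]
opening: 0.0618
grip_force: 49.9
```

```bash
python3 - <<'E'
from h import *
o=st();print(np.round(o['wrist_torque'],2))
E
```

```text
t 12.68 pos [ 0.4489 -0.3361  0.0102] rot [-1.08  -2.942  0.004] F [-12.62   1.8   10.25] open 0.0618 grip 49.9 q [-0.77  0.1   1.9  -0.01  1.15 -1.64]
tool y ang 49.68 x ang 139.68
[-0.05  2.23 -0.  ]
```

>>> play_rows([
  [1,[0,0,0],[0,0,0]],
  [1,[0,0,0],[0,0,0]],
  [1,[0,0,0],[0,0,0]],
  [1,[0,0,0],[0,0,0]],
  [1,[0,0,-0.9],[0,0,0]],
  [1,[0,0,-0.9],[0,0,0]],
  [1,[0,0,-0.9],[0,0,0]],
  [1,[0,0,-0.9],[0,0,0]],
])

```text
t: 13.68
tool_pos: [0.4522, -0.3355, 0.1913]
tool_rot: [1.085, 2.948, -0.0]
contact_force: [0.3, -0.2, -0.5]
opening: 0.0851
grip_force: 0.0
```

>>> play_rows([
  [1,[-0.6,-0.6,0],[0,0,0]],
  [1,[-0.6,-0.6,0],[0,0,0]],
  [1,[-0.6,-0.6,0],[0,0,0]],
  [1,[-0.6,-0.6,0],[0,0,0]],
  [1,[0,0,0],[0,0,0]],
])

```text
t: 14.3
tool_pos: [0.4651, -0.5069, 0.1889]
tool_rot: [-1.089, -2.946, -0.0]
contact_force: [-0.3, 0.7, 0.3]
opening: 0.0852
grip_force: 0.0
```

```bash
python3 - <<'E'
from h import *
o=st()
im=snap('top','pics/t2.png')
c=im['color']; a=c[170:270,90:360]
cv2.imwrite('pics/t2c.png',cv2.resize(a,None,fx=2.96,fy=2.96,interpolation=cv2.INTER_CUBIC))
E
```

```text
t 14.3 pos [ 0.4651 -0.5069  0.1889] rot [-1.089 -2.946 -0.   ] F [-0.25  0.65  0.26] open 0.0852 grip 0.0 q [-0.94  0.2   1.46 -0.    1.47 -1.8 ]
tool y ang 49.43 x ang 139.43
```

View pics/t2c.png

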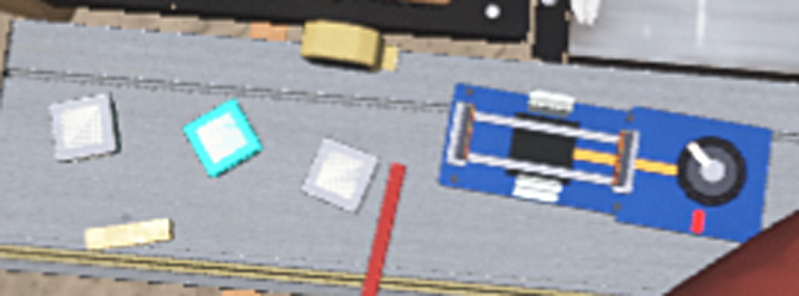

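The pointer is now at crop (690,145), up-left, which is the 45° expected at the open stop. The jaws are wide apart, and the tins are unmoved at (85,128) and (340,173). I'll move to the right tin and measure tool height there.

```bash
python3 - <<'E'
from h import *
im=load('pics/s3.npz');a=np.radians(-25.6);u=np.array([np.cos(a),np.sin(a),0])
for z in(.017,.03,.045): print(z,np.round(w2pix(im,[[.4527,-.3358,z]-.034*u,[.4527,-.3358,z]+.034*u]),1).tolist())
plan([.4218,.0058,.15],-18,1)
E
```

```text
0.017 [[279.7, 264.6], [300.8, 256.9]]
0.03 [[279.9, 262.1], [301.1, 254.4]]
0.045 [[280.1, 259.2], [301.5, 251.5]]
t 14.35 pos [ 0.4654 -0.5054  0.189 ] rot [-1.087e+00 -2.947e+00 -2.000e-03] F [0.24 0.71 0.39] open 0.0857 grip 0.0 q [-0.93  0.2   1.47  0.    1.47 -1.8 ]
tool y ang 49.49 x ang 139.49
n 12 tilt 0.08
[[1,[0.61,0.6,0.07],[0,0,0.7]],[1,[0.66,0.54,0.07],[0,0,0.7]],[1,[0.71,0.47,0.07],[0,0,0.7]],[1,[0.76,0.4,0.07],[0,0,0.7]],[1,[0.79,0.32,0.07],[0,0,0.7]],[1,[0.82,0.24,0.07],[0,0,0.7]],[1,[0.84,0.16,0.07],[0,0,0.7]],[1,[0.85,0.08,0.07],[0,0,0.7]]]
[[1,[0.86,-0.01,0.07],[0,0,0.7]],[1,[0.85,-0.09,0.07],[0,0,0.7]],[1,[0.84,-0.17,0.07],[0,0,0.7]],[1,[0.82,-0.25,0.07],[0,0,0.7]]]
```

>>> play_rows([
  [1,[0.61,0.6,0.07],[0,0,0.7]],
  [1,[0.66,0.54,0.07],[0,0,0.7]],
  [1,[0.71,0.47,0.07],[0,0,0.7]],
  [1,[0.76,0.4,0.07],[0,0,0.7]],
  [1,[0.79,0.32,0.07],[0,0,0.7]],
  [1,[0.82,0.24,0.07],[0,0,0.7]],
  [1,[0.84,0.16,0.07],[0,0,0.7]],
  [1,[0.85,0.08,0.07],[0,0,0.7]],
])

```text
t: 15.35
tool_pos: [0.4351, -0.1619, 0.1616]
tool_rot: [2.13, 2.309, 0.001]
contact_force: [0.6, 0.5, 0.4]
opening: 0.0857
grip_force: 0.0
```

>>> play_rows([
  [1,[0.86,-0.01,0.07],[0,0,0.7]],
  [1,[0.85,-0.09,0.07],[0,0,0.7]],
  [1,[0.84,-0.17,0.07],[0,0,0.7]],
  [1,[0.82,-0.25,0.07],[0,0,0.7]],
  [1,[0,0,1],[0,0,0]],
  [1,[0,0,0],[0,0,0]],
])

```text
t: 16.1
tool_pos: [0.4164, 0.0081, 0.094]
tool_rot: [-2.529, -1.854, 0.009]
contact_force: [0.6, -0.4, -0.2]
opening: 0.0855
grip_force: 0.0
```

```bash
python3 - <<'E'
from h import *
o=st()
im=snap('scene','pics/s4.png');u=R.from_rotvec(o['tool_rot']).as_matrix()[:,1]
q=w2pix(im,[o['tool_pos']])[0].astype(int);print(q)
print(np.round(w2pix(im,[o['tool_pos']-.046*u+[0,0,z] for z in(.013,.041)]+[o['tool_pos']+.046*u+[0,0,z] for z in(.013,.041)])-q+[50,45],1)*7)
cv2.imwrite('pics/s4c.png',cv2.resize(im['color'][q[1]-45:q[1]+35,q[0]-50:q[0]+50],None,fx=7,fy=7,interpolation=cv2.INTER_CUBIC))
plan([.4218,.0058,-.005],-18,1)
E
```

```text
t 16.1 pos [0.4164 0.0081 0.094 ] rot [-2.529 -1.854  0.009] F [ 0.65 -0.44 -0.2 ] open 0.0855 grip 0.0 q [-0.16 -0.39  2.18  0.    1.36  0.15]
tool y ang -17.5 x ang 72.5
[196 191]
[[255.5 338.1]
 [247.8 295.4]
 [445.2 258.3]
 [441.  214.2]]
t 16.15 pos [0.4184 0.0073 0.0965] rot [-2.532 -1.855  0.004] F [0.82 0.29 0.89] open 0.0853 grip 0.0 q [-0.16 -0.39  2.18  0.    1.36  0.15]
tool y ang -17.57 x ang 72.43
n 3 tilt 0.22
[[1,[-0.0,0.02,0.68],[0,0,0.02]],[1,[-0.0,0.02,0.68],[0,0,0.02]],[1,[-0.0,0.02,0.68],[0,0,0.02]]]
```

View pics/s4c.png

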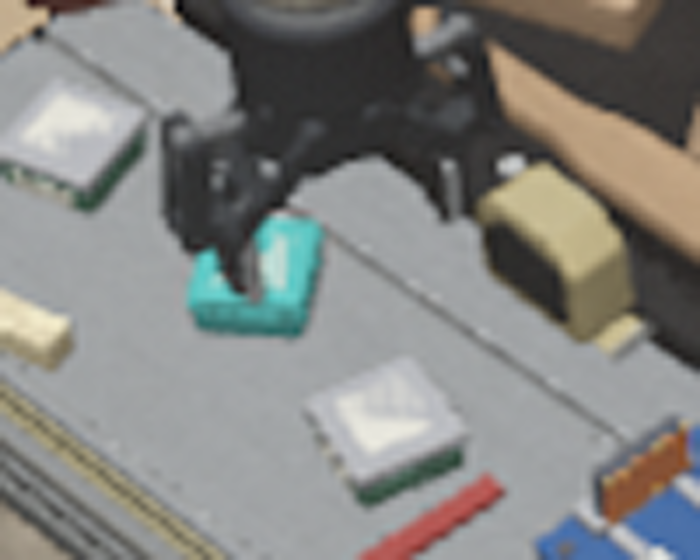

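The open tips are at crop (250,295) and (450,218). That matches the reported TCP plus 41 mm, which is 28 mm more than the expected 13 mm. I'll aim 28 mm lower than nominal.

>>> play_rows([
  [1,[0,0.03,0.8],[0,0,0.05]],
  [1,[0,0.02,0.8],[0,0,0]],
  [1,[0,0,0.5],[0,0,0]],
  [1,[0,0,0.2],[0,0,0]],
  [1,[0,0,0.15],[0,0,0]],
  [1,[0,0,0],[0,0,0]],
])

```text
t: 16.9
tool_pos: [0.4236, 0.0053, -0.0238]
tool_rot: [2.542, 1.845, 0.001]
contact_force: [-0.0, -0.3, 0.1]
opening: 0.0849
grip_force: 0.0
```

>>> play_rows([
  [0,[0,0,0],[0,0,0]],
  [0,[0,0,0],[0,0,0]],
  [0,[0,0,0],[0,0,0]],
  [0,[0,0,0],[0,0,0]],
  [0,[0,0,0],[0,0,0]],
  [0,[0,0,0],[0,0,0]],
], force=50)

```text
t: 17.65
tool_pos: [0.4239, 0.0054, -0.0237]
tool_rot: [2.541, 1.845, 0.002]
contact_force: [-1.7, 0.2, 5.6]
opening: 0.0551
grip_force: 35.2
```

>>> play_rows([
  [0,[0,0,0],[0,0,0]],
  [0,[0,0,-0.4],[0,0,0]],
  [0,[0,0,-0.8],[0,0,0]],
  [0,[0,0,-0.8],[0,0,0]],
  [0,[0,0,0],[0,0,0]],
  [0,[0,0,0],[0,0,0]],
  [0,[0,0,0],[0,0,0]],
  [0,[0,0,0],[0,0,0]],
], force=60)

```text
t: 18.65
tool_pos: [0.4217, 0.0057, 0.0737]
tool_rot: [-2.54, -1.844, 0.003]
contact_force: [1.0, -0.3, -2.4]
opening: 0.0546
grip_force: 64.1
```

```bash
python3 - <<'E'
from h import *
L=[]
for i in range(5): L.append(ctrl.get_obs()['contact_force'][2]); imaging.get_image('scene')
print(np.round(L,2),np.mean(L)); st()
plan([.46,-.1815,.1],-94.5,0)
E
```

```text
[-2.42 -1.91 -1.81 -2.51 -1.35] -1.9994347376269128
t 18.9 pos [0.4227 0.0056 0.075 ] rot [-2.542e+00 -1.845e+00  1.000e-03] F [-0.59  0.14 -1.86] open 0.0546 grip 64.1 q [-0.16 -0.35  2.19 -0.    1.31  0.15]
tool y ang -18.04 x ang 71.96
t 18.9 pos [0.4227 0.0056 0.075 ] rot [-2.542e+00 -1.845e+00  1.000e-03] F [-0.59  0.14 -1.86] open 0.0546 grip 64.1 q [-0.16 -0.35  2.19 -0.    1.31  0.15]
tool y ang -18.04 x ang 71.96
n 11 tilt 0.03
[[0,[-0.3,0.17,-0.05],[0,0,0.87]],[0,[-0.28,0.21,-0.05],[0,0,0.87]],[0,[-0.25,0.24,-0.05],[0,0,0.87]],[0,[-0.22,0.27,-0.05],[0,0,0.87]],[0,[-0.19,0.29,-0.05],[0,0,0.87]],[0,[-0.15,0.31,-0.05],[0,0,0.87]],[0,[-0.11,0.33,-0.05],[0,0,0.87]],[0,[-0.07,0.34,-0.05],[0,0,0.87]]]
[[0,[-0.03,0.35,-0.05],[0,0,0.87]],[0,[0.01,0.35,-0.05],[0,0,0.87]],[0,[0.05,0.34,-0.05],[0,0,0.87]]]
```

This tin weighs about 2.0 N (about 0.2 kg). The other must differ by at least 0.15 kg, so this is the light one. I'll put it back and fetch the other one for the bottom.

>>> play_rows([
  [0,[0,0,0.8],[0,0,0]],
  [0,[0,0,0.8],[0,0,0]],
  [0,[0,0,0.38],[0,0,0]],
  [0,[0,0,0],[0,0,0]],
  [1,[0,0,0],[0,0,0]],
  [1,[0,0,0],[0,0,0]],
  [1,[0,0,0],[0,0,0]],
  [1,[0,0,0],[0,0,0]],
])

```text
t: 19.9
tool_pos: [0.4229, 0.0055, -0.0235]
tool_rot: [2.542, 1.846, 0.0]
contact_force: [-0.1, 0.2, 0.6]
opening: 0.0853
grip_force: 0.0
```

>>> play_rows([
  [1,[0,0,-0.8],[0,0,0]],
  [1,[0,0,-0.8],[0,0,0]],
  [1,[0,0,-0.8],[0,0,0]],
  [1,[0,0,0],[0,0,0]],
])

```text
t: 20.4
tool_pos: [0.4258, 0.0051, 0.1005]
tool_rot: [2.537, 1.842, 0.009]
contact_force: [-0.0, -0.6, -0.4]
opening: 0.0851
grip_force: 0.0
```

```bash
python3 - <<'E'
from h import *
plan([.4453,.2498,.095],15.3,1)
plan([.4453,.2498,.095],-74.7,1)
E
```

```text
t 20.4 pos [0.4258 0.0051 0.1005] rot [2.537 1.842 0.009] F [-0.04 -0.57 -0.44] open 0.0851 grip 0.0 q [-0.16 -0.38  2.17 -0.    1.35  0.15]
tool y ang -18.04 x ang 71.97
n 6 tilt 0.48
[[1,[0.8,-0.19,0.02],[0,0,-0.69]],[1,[0.81,-0.11,0.02],[0,0,-0.69]],[1,[0.82,-0.03,0.02],[0,0,-0.69]],[1,[0.82,0.05,0.02],[0,0,-0.69]],[1,[0.81,0.12,0.02],[0,0,-0.69]],[1,[0.79,0.2,0.02],[0,0,-0.69]]]
t 20.4 pos [0.4258 0.0051 0.1005] rot [2.537 1.842 0.009] F [-0.04 -0.57 -0.44] open 0.0851 grip 0.0 q [-0.16 -0.38  2.17 -0.    1.35  0.15]
tool y ang -18.04 x ang 71.97
n 8 tilt 0.48
[[1,[0.6,-0.14,0.01],[0,0,0.89]],[1,[0.57,-0.22,0.01],[0,0,0.89]],[1,[0.54,-0.28,0.01],[0,0,0.89]],[1,[0.5,-0.35,0.01],[0,0,0.89]],[1,[0.46,-0.41,0.01],[0,0,0.89]],[1,[0.4,-0.46,0.01],[0,0,0.89]],[1,[0.34,-0.51,0.01],[0,0,0.89]],[1,[0.28,-0.55,0.01],[0,0,0.89]]]
```

>>> play_rows([
  [1,[0.8,-0.19,0],[0,0,-0.69]],
  [1,[0.81,-0.11,0],[0,0,-0.69]],
  [1,[0.82,-0.03,0],[0,0,-0.69]],
  [1,[0.82,0.05,0],[0,0,-0.69]],
  [1,[0.81,0.12,0],[0,0,-0.69]],
  [1,[0.79,0.2,0],[0,0,-0.69]],
  [1,[0,0,0],[0,0,0]],
  [1,[0,0,0],[0,0,0]],
])

```text
t: 21.4
tool_pos: [0.4422, 0.2499, 0.095]
tool_rot: [-1.91, -2.493, 0.004]
contact_force: [0.5, 0.5, 0.3]
opening: 0.0852
grip_force: 0.0
```

```bash
python3 - <<'E'
from h import *
plan([.4453,.2498,-.025],15.3,1)
E
```

```text
t 21.4 pos [0.4422 0.2499 0.095 ] rot [-1.91  -2.493  0.004] F [0.55 0.54 0.28] open 0.0852 grip 0.0 q [ 0.37 -0.14  1.98 -0.    1.31  0.11]
tool y ang 15.07 x ang 105.07
n 3 tilt 0.14
[[1,[-0.01,0.02,0.8],[0,0,-0.01]],[1,[-0.01,0.02,0.8],[0,0,-0.01]],[1,[-0.01,0.02,0.8],[0,0,-0.01]]]
```

>>> play_rows([
  [1,[0,0.03,0.8],[0,0,0]],
  [1,[0,0.03,0.8],[0,0,0]],
  [1,[0,0,0.4],[0,0,0]],
  [1,[0,0,0.15],[0,0,0]],
  [1,[0,0,0],[0,0,0]],
])

```text
t: 22.02
tool_pos: [0.4459, 0.2506, -0.0113]
tool_rot: [-1.912, -2.492, 0.001]
contact_force: [0.3, -1.1, -0.1]
opening: 0.0854
grip_force: 0.0
```

>>> play_rows([
  [1,[0,0,0.08],[0,0,0]],
  [1,[0,0,0.08],[0,0,0]],
  [1,[0,0,0.08],[0,0,0]],
  [0,[0,0,0],[0,0,0]],
  [0,[0,0,0],[0,0,0]],
  [0,[0,0,0],[0,0,0]],
  [0,[0,0,0],[0,0,0]],
  [0,[0,0,0],[0,0,0]],
], force=60)

```text
t: 23.02
tool_pos: [0.4466, 0.2516, -0.0227]
tool_rot: [1.91, 2.493, 0.002]
contact_force: [1.5, 0.5, 1.6]
opening: 0.0546
grip_force: 67.3
```

>>> play_rows([
  [0,[0,0,0],[0,0,0]],
  [0,[0,0,0],[0,0,0]],
  [0,[0,0,-0.4],[0,0,0]],
  [0,[0,0,-0.8],[0,0,0]],
  [0,[0,0,-0.8],[0,0,0]],
  [0,[0,0,-0.8],[0,0,0]],
  [0,[0,0,0],[0,0,0]],
  [0,[0,0,0],[0,0,0]],
])

```text
t: 24.02
tool_pos: [0.4437, 0.2504, 0.1133]
tool_rot: [-1.909, -2.491, 0.008]
contact_force: [-1.2, -0.2, -6.2]
opening: 0.0544
grip_force: 66.5
```

```bash
python3 - <<'E'
from h import *
L=[]
for i in range(5): L.append(ctrl.get_obs()['contact_force'][2]); imaging.get_image('scene')
print(np.round(L,2),np.mean(L))
plan([.46,-.1815,.12],85.5,0)
E
```

```text
[-6.21 -6.67 -5.66 -7.3  -6.41] -6.452918775602219
t 24.27 pos [0.4447 0.2508 0.1146] rot [-1.91  -2.492  0.005] F [-0.67 -1.2  -6.65] open 0.0547 grip 66.5 q [ 0.37 -0.15  1.96 -0.    1.34  0.1 ]
tool y ang 15.08 x ang 105.08
n 10 tilt 0.22
[[0,[-0.84,-0.2,-0.01],[0,0,-0.88]],[0,[-0.81,-0.3,-0.01],[0,0,-0.88]],[0,[-0.77,-0.39,-0.01],[0,0,-0.88]],[0,[-0.72,-0.49,-0.01],[0,0,-0.88]],[0,[-0.65,-0.57,-0.01],[0,0,-0.88]],[0,[-0.58,-0.65,-0.01],[0,0,-0.88]],[0,[-0.49,-0.71,-0.01],[0,0,-0.88]],[0,[-0.4,-0.77,-0.01],[0,0,-0.88]]]
[[0,[-0.3,-0.81,-0.01],[0,0,-0.88]],[0,[-0.2,-0.84,-0.01],[0,0,-0.88]]]
```

It weighs about 6.5 N (0.65 kg), so it goes at the bottom. Next I carry it over the rack.

>>> play_rows([
  [0,[-0.84,-0.2,0],[0,0,-0.88]],
  [0,[-0.81,-0.3,0],[0,0,-0.88]],
  [0,[-0.77,-0.39,0],[0,0,-0.88]],
  [0,[-0.72,-0.49,0],[0,0,-0.88]],
  [0,[-0.65,-0.57,0],[0,0,-0.88]],
  [0,[-0.58,-0.65,0],[0,0,-0.88]],
  [0,[-0.49,-0.71,0],[0,0,-0.88]],
  [0,[-0.4,-0.77,0],[0,0,-0.88]],
])

```text
t: 25.28
tool_pos: [0.4573, -0.0962, 0.1162]
tool_rot: [-0.501, -3.101, -0.0]
contact_force: [-0.0, -0.0, -6.2]
opening: 0.0546
grip_force: 66.4
```

>>> play_rows([
  [0,[-0.3,-0.81,0],[0,0,-0.88]],
  [0,[-0.2,-0.84,0],[0,0,-0.88]],
  [0,[0,0,0],[0,0,0]],
  [0,[0,0,0],[0,0,0]],
  [0,[0,0,0],[0,0,0]],
])

```text
t: 25.9
tool_pos: [0.4602, -0.1801, 0.1163]
tool_rot: [-0.122, -3.139, -0.001]
contact_force: [-0.3, 1.0, -6.2]
opening: 0.0543
grip_force: 66.8
```

```bash
python3 - <<'E'
from h import *
plan([.46,-.1815,.06],85.5,0)
im=snap('scene','pics/s5.png')
cv2.imwrite('pics/s5c.png',cv2.resize(im['color'][150:250,205:330],None,fx=6,fy=6,interpolation=cv2.INTER_CUBIC))
E
```

```text
t 25.9 pos [ 0.4602 -0.1801  0.1163] rot [-1.220e-01 -3.139e+00 -1.000e-03] F [-0.29  0.97 -6.24] open 0.0543 grip 66.8 q [-0.52 -0.2   1.99  0.    1.35 -2.02]
tool y ang 85.53 x ang 175.53
n 2 tilt 0.05
[[0,[0.0,-0.01,0.56],[0,0,0.0]],[0,[0.0,-0.01,0.56],[0,0,0.0]]]
```

View pics/s5c.png

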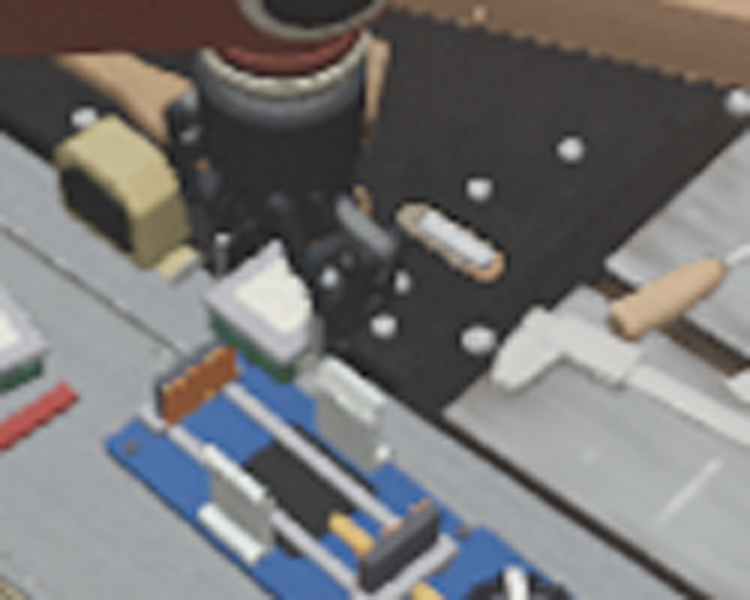

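The tin is held level above the rack at crop (265,310), with the jaws open and the cheeks at (350,410) and (240,500). Lowering it now.

>>> play_rows([
  [0,[0,-0.02,0.6],[0,0,0]],
  [0,[0,0,0.6],[0,0,0]],
  [0,[0,0,0.2],[0,0,0]],
  [0,[0,0,0],[0,0,0]],
])

```text
t: 26.45
tool_pos: [0.46, -0.1816, 0.0465]
tool_rot: [-0.123, -3.138, -0.001]
contact_force: [0.3, -0.4, -5.3]
opening: 0.0545
grip_force: 66.7
```

>>> play_rows([
  [0,[0,0,0.15],[0,0,0]],
  [0,[0,0,0.15],[0,0,0]],
  [0,[0,0,0],[0,0,0]],
])

```text
t: 26.82
tool_pos: [0.4598, -0.182, 0.0313]
tool_rot: [-0.124, -3.138, -0.001]
contact_force: [-0.6, 0.4, -5.0]
opening: 0.0542
grip_force: 66.8
```

>>> play_rows([
  [0,[0,0,0.15],[0,0,0]],
  [0,[0,0,0.15],[0,0,0]],
  [0,[0,0,0.15],[0,0,0]],
  [0,[0,0,0],[0,0,0]],
])

```text
t: 27.32
tool_pos: [0.4594, -0.1817, 0.0081]
tool_rot: [-0.124, -3.137, -0.002]
contact_force: [-0.3, 0.5, -5.7]
opening: 0.0548
grip_force: 66.7
```

>>> play_rows([
  [0,[0,0,0.15],[0,0,0]],
  [0,[0,0,0.1],[0,0,0]],
  [0,[0,0,0.06],[0,0,0]],
  [0,[0,0,0],[0,0,0]],
])

```text
t: 27.82
tool_pos: [0.46, -0.1821, -0.0066]
tool_rot: [-0.124, -3.139, -0.001]
contact_force: [0.8, -0.1, -5.9]
opening: 0.0542
grip_force: 66.9
```

>>> play_rows([
  [0,[0,0,0.04],[0,0,0]],
  [0,[0,0,0],[0,0,0]],
])

```text
t: 28.08
tool_pos: [0.4603, -0.1822, -0.0082]
tool_rot: [-0.124, -3.139, 0.0]
contact_force: [-0.2, -0.9, -5.7]
opening: 0.0545
grip_force: 66.9
```

>>> play_rows([
  [0,[0,0,0.03],[0,0,0]],
  [0,[0,0,0],[0,0,0]],
])

```text
t: 28.32
tool_pos: [0.4605, -0.1824, -0.0087]
tool_rot: [-0.124, -3.139, -0.0]
contact_force: [-4.4, 1.3, 4.6]
opening: 0.0547
grip_force: 68.0
```

It is seated. Release and retreat.

>>> play_rows([
  [1,[0,0,0],[0,0,0]],
  [1,[0,0,0],[0,0,0]],
  [1,[0,0,0],[0,0,0]],
  [1,[0,0,0],[0,0,0]],
  [1,[0,0,-0.3],[0,0,0]],
  [1,[0,0,-0.8],[0,0,0]],
  [1,[0,0,-0.8],[0,0,0]],
  [1,[0,0,-0.8],[0,0,0]],
])

```text
t: 29.32
tool_pos: [0.4605, -0.1823, 0.1278]
tool_rot: [0.124, 3.138, -0.001]
contact_force: [0.6, 0.5, -0.3]
opening: 0.0855
grip_force: 0.0
```

```bash
python3 - <<'E'
from h import *
plan([.4218,.0058,.1],-18,1)
im=snap('scene','pics/s6.png')
cv2.imwrite('pics/s6c.png',cv2.resize(im['color'][150:270,170:330],None,fx=5,fy=5,interpolation=cv2.INTER_CUBIC))
E
```

```text
t 29.32 pos [ 0.4605 -0.1823  0.1278] rot [ 1.240e-01  3.138e+00 -1.000e-03] F [ 0.55  0.47 -0.28] open 0.0855 grip 0.0 q [-0.53 -0.21  1.98  0.    1.37 -2.02]
tool y ang 85.48 x ang 175.48
n 15 tilt 0.08
[[1,[0.07,0.25,0.04],[0,0,0.86]],[1,[0.1,0.24,0.04],[0,0,0.86]],[1,[0.13,0.22,0.04],[0,0,0.86]],[1,[0.15,0.2,0.04],[0,0,0.86]],[1,[0.18,0.18,0.04],[0,0,0.86]],[1,[0.2,0.16,0.04],[0,0,0.86]],[1,[0.22,0.14,0.04],[0,0,0.86]],[1,[0.23,0.11,0.04],[0,0,0.86]]]
[[1,[0.24,0.08,0.04],[0,0,0.86]],[1,[0.25,0.05,0.04],[0,0,0.86]],[1,[0.26,0.02,0.04],[0,0,0.86]],[1,[0.26,-0.01,0.04],[0,0,0.86]],[1,[0.25,-0.04,0.04],[0,0,0.86]],[1,[0.25,-0.07,0.04],[0,0,0.86]],[1,[0.24,-0.1,0.04],[0,0,0.86]]]
```

View pics/s6c.png

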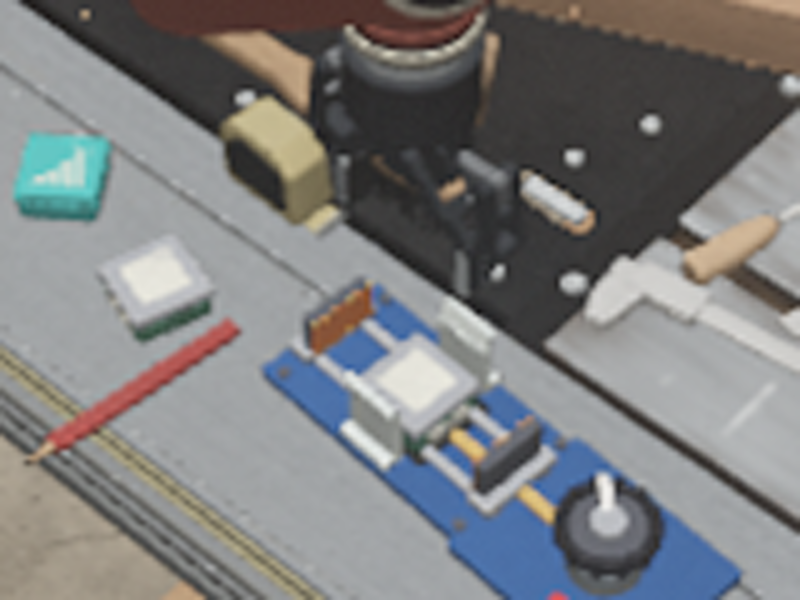

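The heavy tin sits flat between the cheeks, lid at crop (418,380). The light tin is at (157,280). I'll verify its pose from its lid corners while planning.

```bash
python3 - <<'E'
from h import *
im=load('pics/s6.npz')
w=pix2w(im,(np.array([(98,270),(172,236),(215,290),(137,326)],float)+.5)/5-.5+[170,150],.028);print(w.mean(0));e=np.diff(np.r_[w,w[:1]],axis=0);print(np.degrees(np.arctan2(e[:,1],e[:,0]))%90)
w=pix2w(im,(np.array([(355,380),(417,335),(478,378),(408,424)],float)+.5)/5-.5+[170,150],.042);print('rack tin',w.mean(0))
E
```

```text
[0.41962619 0.00109679 0.028     ]
[73.77218653 75.4796605  73.2253765  73.49384758]
rack tin [ 0.46194145 -0.18052097  0.042     ]
```

>>> play_rows([
  [1,[0.07,0.25,0],[0,0,0.86]],
  [1,[0.1,0.24,0],[0,0,0.86]],
  [1,[0.13,0.22,0],[0,0,0.86]],
  [1,[0.15,0.2,0.04],[0,0,0.86]],
  [1,[0.18,0.18,0.04],[0,0,0.86]],
  [1,[0.2,0.16,0.04],[0,0,0.86]],
  [1,[0.22,0.14,0.04],[0,0,0.86]],
  [1,[0.23,0.11,0.04],[0,0,0.86]],
])

```text
t: 30.38
tool_pos: [0.4393, -0.0815, 0.1162]
tool_rot: [1.565, 2.722, 0.0]
contact_force: [-0.9, 0.4, -0.8]
opening: 0.0854
grip_force: 0.0
```

>>> play_rows([
  [1,[0.24,0.08,0.04],[0,0,0.86]],
  [1,[0.25,0.05,0.04],[0,0,0.86]],
  [1,[0.26,0.02,0.04],[0,0,0.86]],
  [1,[0.26,0,0.04],[0,0,0.86]],
  [1,[0.25,-0.04,0.04],[0,0,0.86]],
  [1,[0.25,-0.07,0.04],[0,0,0.86]],
  [1,[0.24,-0.1,0.04],[0,0,0.86]],
  [1,[0,0,0],[0,0,0]],
])

```text
t: 31.38
tool_pos: [0.421, 0.0068, 0.1019]
tool_rot: [2.534, 1.856, 0.001]
contact_force: [0.2, -0.3, 0.5]
opening: 0.0853
grip_force: 0.0
```

```bash
python3 - <<'E'
from h import *
plan([.4223,.0058,-.012],-18,1)
E
```

```text
t 31.38 pos [0.421  0.0068 0.1019] rot [2.534e+00 1.856e+00 1.000e-03] F [ 0.2  -0.27  0.47] open 0.0853 grip 0.0 q [-0.16 -0.39  2.17 -0.    1.36  0.15]
tool y ang -17.56 x ang 72.44
n 3 tilt 0.06
[[1,[-0.0,0.01,0.76],[0,0,0.02]],[1,[-0.0,0.01,0.76],[0,0,0.02]],[1,[-0.0,0.01,0.76],[0,0,0.02]]]
```

>>> play_rows([
  [1,[-0.04,0,0.8],[0,0,0]],
  [1,[0,0,0.8],[0,0,0]],
  [1,[0,0,0.5],[0,0,0]],
  [1,[0,0,0.15],[0,0,0]],
  [1,[0,0,0],[0,0,0]],
])

```text
t: 32.0
tool_pos: [0.4207, 0.0041, -0.0107]
tool_rot: [2.536, 1.853, 0.0]
contact_force: [-1.0, 0.4, 1.3]
opening: 0.0855
grip_force: 0.0
```

>>> play_rows([
  [1,[0,0,0.08],[0,0,0]],
  [1,[0,0,0.08],[0,0,0]],
  [1,[0,0,0.08],[0,0,0]],
  [0,[0,0,0],[0,0,0]],
  [0,[0,0,0],[0,0,0]],
  [0,[0,0,0],[0,0,0]],
  [0,[0,0,0],[0,0,0]],
  [0,[0,0,0],[0,0,0]],
], force=60)

```text
t: 33.0
tool_pos: [0.4211, 0.0043, -0.0226]
tool_rot: [2.536, 1.852, 0.002]
contact_force: [0.7, -0.3, 4.1]
opening: 0.0547
grip_force: 65.7
```

>>> play_rows([
  [0,[0,0,0],[0,0,0]],
  [0,[0,0,0],[0,0,0]],
  [0,[0,0,-0.4],[0,0,0]],
  [0,[0,0,-0.8],[0,0,0]],
  [0,[0,0,-0.8],[0,0,0]],
  [0,[0,0,-0.8],[0,0,0]],
  [0,[0,0,0],[0,0,0]],
  [0,[0,0,0],[0,0,0]],
])

```text
t: 34.0
tool_pos: [0.4188, 0.0047, 0.1147]
tool_rot: [-2.535, -1.851, 0.004]
contact_force: [-0.9, -0.1, -1.9]
opening: 0.0545
grip_force: 65.2
```

```bash
python3 - <<'E'
from h import *
plan([.4605,-.182,.12],-94.5,0)
E
```

```text
t 34.0 pos [0.4188 0.0047 0.1147] rot [-2.535 -1.851  0.004] F [-0.9  -0.12 -1.93] open 0.0545 grip 65.2 q [-0.17 -0.41  2.16 -0.    1.39  0.14]
tool y ang -17.72 x ang 72.28
n 11 tilt 0.2
[[0,[-0.3,0.18,-0.01],[0,0,0.87]],[0,[-0.28,0.21,-0.01],[0,0,0.87]],[0,[-0.25,0.24,-0.01],[0,0,0.87]],[0,[-0.22,0.27,-0.01],[0,0,0.87]],[0,[-0.18,0.3,-0.01],[0,0,0.87]],[0,[-0.15,0.32,-0.01],[0,0,0.87]],[0,[-0.11,0.33,-0.01],[0,0,0.87]],[0,[-0.07,0.34,-0.01],[0,0,0.87]]]
[[0,[-0.02,0.35,-0.01],[0,0,0.87]],[0,[0.02,0.35,-0.01],[0,0,0.87]],[0,[0.06,0.34,-0.01],[0,0,0.87]]]
```

>>> play_rows([
  [0,[-0.3,0.18,0],[0,0,0.87]],
  [0,[-0.28,0.21,0],[0,0,0.87]],
  [0,[-0.25,0.24,0],[0,0,0.87]],
  [0,[-0.22,0.27,0],[0,0,0.87]],
  [0,[-0.18,0.3,0],[0,0,0.87]],
  [0,[-0.15,0.32,0],[0,0,0.87]],
  [0,[-0.11,0.33,0],[0,0,0.87]],
  [0,[-0.07,0.34,0],[0,0,0.87]],
])

```text
t: 35.0
tool_pos: [0.4486, -0.1316, 0.1134]
tool_rot: [-3.106, -0.447, 0.008]
contact_force: [0.3, 0.9, -2.1]
opening: 0.0546
grip_force: 65.1
```

>>> play_rows([
  [0,[-0.02,0.35,0],[0,0,0.87]],
  [0,[0.02,0.35,0],[0,0,0.87]],
  [0,[0.06,0.34,0],[0,0,0.87]],
  [0,[0,0,0],[0,0,0]],
  [0,[0,0,0],[0,0,0]],
])

```text
t: 35.62
tool_pos: [0.4611, -0.1819, 0.1149]
tool_rot: [-3.138, 0.115, 0.005]
contact_force: [0.4, -0.4, -0.9]
opening: 0.0546
grip_force: 65.1
```

```bash
python3 - <<'E'
from h import *
plan([.4605,-.182,.06],-94.5,0)
im=snap('scene','pics/s7.png')
cv2.imwrite('pics/s7c.png',cv2.resize(im['color'][150:250,205:330],None,fx=6,fy=6,interpolation=cv2.INTER_CUBIC))
E
```

```text
t 35.62 pos [ 0.4611 -0.1819  0.1149] rot [-3.138  0.115  0.005] F [ 0.36 -0.42 -0.85] open 0.0546 grip 65.1 q [-0.53 -0.19  1.99  0.    1.35  1.12]
tool y ang -94.19 x ang -4.19
n 2 tilt 0.2
[[0,[-0.01,0.0,0.55],[0,0,0.02]],[0,[-0.01,0.0,0.55],[0,0,0.02]]]
```

View pics/s7c.png

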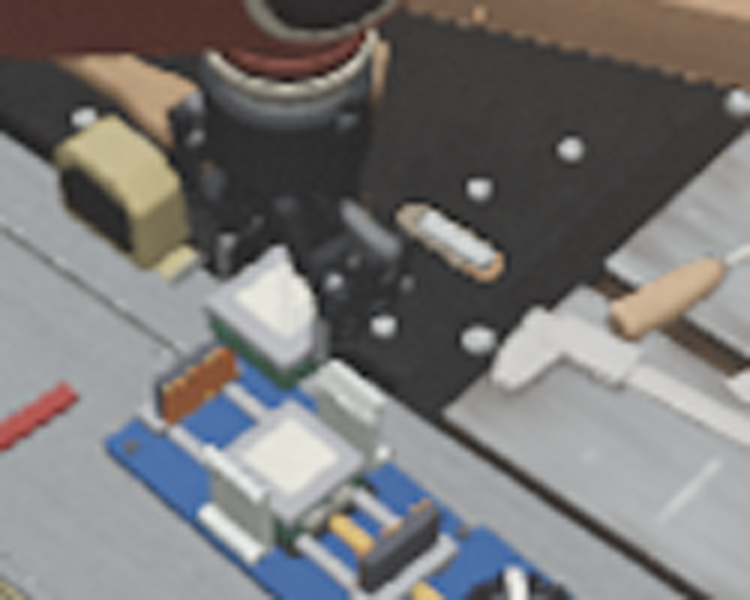

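The light tin is level at crop (268,315), aligned above the rack. Lowering it onto the heavy tin, with contact expected near z 0.019.

>>> play_rows([
  [0,[-0.01,0,0.6],[0,0,0.03]],
  [0,[0,0,0.5],[0,0,0]],
  [0,[0,0,0.2],[0,0,0]],
  [0,[0,0,0.15],[0,0,0]],
  [0,[0,0,0.15],[0,0,0]],
  [0,[0,0,0.1],[0,0,0]],
  [0,[0,0,0.1],[0,0,0]],
  [0,[0,0,0],[0,0,0]],
])

```text
t: 36.67
tool_pos: [0.4615, -0.1828, 0.0265]
tool_rot: [-3.139, 0.124, 0.001]
contact_force: [-0.0, 0.9, -1.4]
opening: 0.0545
grip_force: 65.1
```

>>> play_rows([
  [0,[0,0,0.07],[0,0,0]],
  [0,[0,0,0.03],[0,0,0]],
  [0,[0,0,0],[0,0,0]],
])

```text
t: 37.05
tool_pos: [0.4616, -0.1828, 0.0217]
tool_rot: [-3.139, 0.124, 0.0]
contact_force: [0.0, 0.3, -1.2]
opening: 0.0547
grip_force: 65.1
```

>>> play_rows([
  [0,[0,0,0.04],[0,0,0]],
  [0,[0,0,0],[0,0,0]],
])

```text
t: 37.3
tool_pos: [0.4616, -0.1828, 0.0196]
tool_rot: [-3.139, 0.124, 0.0]
contact_force: [-1.1, -0.9, -1.2]
opening: 0.0543
grip_force: 65.1
```

>>> play_rows([
  [0,[0,0,0.02],[0,0,0]],
  [0,[0,0,0],[0,0,0]],
])

```text
t: 37.55
tool_pos: [0.4617, -0.1829, 0.0195]
tool_rot: [-3.139, 0.124, 0.0]
contact_force: [-2.7, 1.2, 4.6]
opening: 0.0546
grip_force: 65.7
```

Seated. Release, rise, and move to the wheel.

>>> play_rows([
  [1,[0,0,0],[0,0,0]],
  [1,[0,0,0],[0,0,0]],
  [1,[0,0,0],[0,0,0]],
  [1,[0,0,0],[0,0,0]],
  [1,[0,0,-0.3],[0,0,0]],
  [1,[0,0,-0.8],[0,0,0]],
  [1,[0,0,-0.8],[0,0,0]],
  [1,[0,0,-0.4],[0,0,0]],
])

```text
t: 38.55
tool_pos: [0.4632, -0.1837, 0.1381]
tool_rot: [3.137, -0.124, 0.008]
contact_force: [0.2, -0.9, 0.7]
opening: 0.0855
grip_force: 0.0
```

```bash
python3 - <<'E'
from h import *
plan([.4497,-.336,.13],13,1)
E
```

```text
t 38.55 pos [ 0.4632 -0.1837  0.1381] rot [ 3.137 -0.124  0.008] F [ 0.23 -0.88  0.65] open 0.0855 grip 0.0 q [-0.53 -0.22  1.97 -0.    1.38  1.12]
tool y ang -94.52 x ang -4.52
n 15 tilt 0.32
[[1,[-0.0,0.2,0.01],[0,0,-0.9]],[1,[-0.03,0.2,0.01],[0,0,-0.9]],[1,[-0.05,0.2,0.01],[0,0,-0.9]],[1,[-0.08,0.19,0.01],[0,0,-0.9]],[1,[-0.1,0.18,0.01],[0,0,-0.9]],[1,[-0.12,0.16,0.01],[0,0,-0.9]],[1,[-0.14,0.15,0.01],[0,0,-0.9]],[1,[-0.16,0.13,0.01],[0,0,-0.9]]]
[[1,[-0.17,0.11,0.01],[0,0,-0.9]],[1,[-0.18,0.09,0.01],[0,0,-0.9]],[1,[-0.19,0.06,0.01],[0,0,-0.9]],[1,[-0.2,0.04,0.01],[0,0,-0.9]],[1,[-0.2,0.01,0.01],[0,0,-0.9]],[1,[-0.2,-0.01,0.01],[0,0,-0.9]],[1,[-0.2,-0.04,0.01],[0,0,-0.9]]]
```

>>> play_rows([
  [1,[0,0.2,0],[0,0,-0.9]],
  [1,[-0.03,0.2,0],[0,0,-0.9]],
  [1,[-0.05,0.2,0],[0,0,-0.9]],
  [1,[-0.08,0.19,0],[0,0,-0.9]],
  [1,[-0.1,0.18,0],[0,0,-0.9]],
  [1,[-0.12,0.16,0],[0,0,-0.9]],
  [1,[-0.14,0.15,0],[0,0,-0.9]],
  [1,[-0.16,0.13,0],[0,0,-0.9]],
])

```text
t: 39.55
tool_pos: [0.4549, -0.2647, 0.1351]
tool_rot: [2.806, 1.409, 0.001]
contact_force: [0.3, 0.1, 0.1]
opening: 0.0852
grip_force: 0.0
```

>>> play_rows([
  [1,[-0.17,0.11,0],[0,0,-0.9]],
  [1,[-0.18,0.09,0],[0,0,-0.9]],
  [1,[-0.19,0.06,0],[0,0,-0.9]],
  [1,[-0.2,0.04,0],[0,0,-0.9]],
  [1,[-0.2,0.01,0],[0,0,-0.9]],
  [1,[-0.2,0,0],[0,0,-0.9]],
  [1,[-0.2,-0.04,0],[0,0,-0.9]],
  [1,[0,0,0],[0,0,0]],
])

```text
t: 40.55
tool_pos: [0.45, -0.3351, 0.1349]
tool_rot: [1.947, 2.464, -0.0]
contact_force: [0.0, -1.0, -0.6]
opening: 0.0854
grip_force: 0.0
```

```bash
python3 - <<'E'
from h import *
plan([.4497,-.336,.0],13,1)
im=snap('top','pics/t8.png')
cv2.imwrite('pics/t8c.png',im['color'][170:270,200:360])
E
```

```text
t 40.55 pos [ 0.45   -0.3351  0.1349] rot [ 1.947  2.464 -0.   ] F [ 0.   -1.03 -0.6 ] open 0.0854 grip 0.0 q [-0.77 -0.05  1.83  0.    1.37 -1.01]
tool y ang 13.35 x ang 103.35
n 3 tilt 0.07
[[1,[-0.01,-0.0,0.9],[0,0,0.01]],[1,[-0.01,-0.0,0.9],[0,0,0.01]],[1,[-0.01,-0.0,0.9],[0,0,0.01]]]
```

>>> play_rows([
  [1,[-0.02,0,0.8],[0,0,0]],
  [1,[0,0,0.8],[0,0,0]],
  [1,[0,0,0.7],[0,0,0]],
  [1,[0,0,0.3],[0,0,0]],
  [1,[0,0,0.1],[0,0,0]],
  [1,[0,0,0],[0,0,0]],
])

```text
t: 41.35
tool_pos: [0.4508, -0.336, -0.0]
tool_rot: [1.945, 2.465, -0.0]
contact_force: [0.6, -0.1, 1.1]
opening: 0.0856
grip_force: 0.0
```

>>> play_rows([
  [0,[0,0,0],[0,0,0]],
  [0,[0,0,0],[0,0,0]],
  [0,[0,0,0],[0,0,0]],
  [0,[0,0,0],[0,0,0]],
  [0,[0,0,0],[0,0,0]],
  [0,[0,0,0],[0,0,0]],
], force=40)

```text
t: 42.1
tool_pos: [0.4511, -0.3363, 0.0008]
tool_rot: [1.944, 2.465, 0.0]
contact_force: [-2.2, 1.8, 4.7]
opening: 0.0629
grip_force: 43.5
```

```bash
python3 - <<'E'
from h import *
st()
E
```

```text
t 42.1 pos [ 0.4511 -0.3363  0.0008] rot [1.944 2.465 0.   ] F [-2.22  1.82  4.7 ] open 0.0629 grip 43.5 q [-0.77  0.11  1.9   0.    1.12 -1.01]
tool y ang 13.47 x ang 103.47
```

>>> play_rows([
  [0,[0,0,0],[0,0,0.95]],
  [0,[0,0,0],[0,0,0.95]],
  [0,[0,0,0],[0,0,0.95]],
  [0,[0,0,0],[0,0,0.95]],
  [0,[0,0,0],[0,0,0.95]],
  [0,[0,0,0],[0,0,0.95]],
  [0,[0,0,0],[0,0,0.95]],
  [0,[0,0,0],[0,0,0.95]],
])

```text
t: 43.1
tool_pos: [0.4532, -0.337, 0.0009]
tool_rot: [2.923, 1.134, 0.008]
contact_force: [9.0, -3.2, -1.3]
opening: 0.0627
grip_force: 43.7
```

>>> play_rows([
  [0,[0,0,0],[0,0,0.95]],
  [0,[0,0,0],[0,0,0.95]],
  [0,[0,0,0],[0,0,0.95]],
  [0,[0,0,0],[0,0,0.95]],
  [0,[0,0,0],[0,0,0.95]],
  [0,[0,0,0],[0,0,0.95]],
  [0,[0,0,0],[0,0,0.95]],
  [0,[0,0,0],[0,0,0]],
])

```text
t: 44.1
tool_pos: [0.4539, -0.3389, 0.0009]
tool_rot: [3.121, -0.29, 0.016]
contact_force: [8.8, -6.7, -5.7]
opening: 0.0626
grip_force: 44.9
```

```bash
python3 - <<'E'
from h import *
o=st();print(np.round(o['wrist_torque'],2))
im=snap('scene','pics/s9.png')
# pointer: bright pixels on wheel top
def ptr(im):
    g=im['color'].astype(int)
    out=[]
    for a in range(0,360,3):
        v=[]
        for r in (.018,.022,.026):
            u=w2pix(im,[[.450+r*np.cos(np.radians(a)),-.337+r*np.sin(np.radians(a)),.062]])[0]
            v.append(cv2.getRectSubPix(im['color'],(1,1),tuple(map(float,u)))[0,0].min())
        out.append((int(np.mean(v)),a))
    return sorted(out)[::-1][:6]
print(ptr(im),ptr(load('pics/s6.npz')),ptr(load('pics/s3.npz')))
E
```

```text
t 44.1 pos [ 0.4539 -0.3389  0.0009] rot [ 3.121 -0.29   0.016] F [ 8.82 -6.73 -5.66] open 0.0626 grip 44.9 q [-0.77  0.11  1.9   0.    1.11  0.98]
tool y ang -100.61 x ang -10.61
[-0.83 -1.44 -0.04]
[(108, 258), (105, 201), (104, 243), (104, 240), (104, 237), (104, 204)] [(221, 39), (220, 42), (217, 45), (204, 36), (198, 48), (179, 33)] [(233, 261), (231, 258), (223, 264), (213, 255), (210, 267), (189, 252)]
```

>>> play_rows([
  [1,[0,0,0],[0,0,0]],
  [1,[0,0,0],[0,0,0]],
  [1,[0,0,0],[0,0,0]],
  [1,[0,0,0],[0,0,0]],
  [1,[0,0,0],[0,0,-0.95]],
  [1,[0,0,0],[0,0,-0.95]],
  [1,[0,0,0],[0,0,-0.95]],
  [1,[0,0,0],[0,0,-0.95]],
])

```text
t: 45.15
tool_pos: [0.4499, -0.3354, -0.0013]
tool_rot: [-3.093, -0.549, 0.0]
contact_force: [0.5, -0.4, 0.2]
opening: 0.0853
grip_force: 0.0
```

>>> play_rows([
  [1,[0,0,0],[0,0,-0.95]],
  [1,[0,0,0],[0,0,-0.95]],
  [1,[0,0,0],[0,0,-0.95]],
  [1,[0,0,0],[0,0,-0.95]],
  [1,[0,0,0],[0,0,-0.95]],
  [1,[0,0,0],[0,0,-0.95]],
  [1,[0,0,0],[0,0,-0.95]],
  [1,[0,0,0],[0,0,-0.95]],
])

```text
t: 46.15
tool_pos: [0.4499, -0.3354, -0.0012]
tool_rot: [-2.39, -2.039, 0.0]
contact_force: [-0.2, -0.7, 0.3]
opening: 0.0858
grip_force: 0.0
```

```bash
cat >> h.py <<'E'
def ptr(im):
    out=[]
    for a in range(0,360,3):
        v=[]
        for r in (.018,.022,.026):
            u=w2pix(im,[[.450+r*np.cos(np.radians(a)),-.337+r*np.sin(np.radians(a)),.062]])[0]
            v.append(cv2.getRectSubPix(im['color'],(1,1),tuple(map(float,u)))[0,0].min())
        out.append((int(np.mean(v)),a))
    return sorted(out)[::-1][:5]
E
python3 - <<'E'
from h import *
st();print(ptr(snap('scene','pics/s10.png')))
E
```

```text
t 46.15 pos [ 0.4499 -0.3354 -0.0012] rot [-2.39  -2.039  0.   ] F [-0.22 -0.68  0.27] open 0.0858 grip 0.0 q [-0.77  0.11  1.91 -0.    1.12 -0.61]
tool y ang -9.07 x ang 80.93
[(227, 288), (227, 285), (218, 282), (214, 291), (197, 279)]
```

>>> play_rows([
  [0,[0,0,0],[0,0,0]],
  [0,[0,0,0],[0,0,0]],
  [0,[0,0,0],[0,0,0]],
  [0,[0,0,0],[0,0,0]],
  [0,[0,0,0],[0,0,0]],
  [0,[0,0,0],[0,0,0.9]],
  [0,[0,0,0],[0,0,0.9]],
  [0,[0,0,0],[0,0,0.9]],
])

```text
t: 47.2
tool_pos: [0.4529, -0.3364, -0.0]
tool_rot: [2.733, 1.539, 0.007]
contact_force: [9.4, -0.6, -2.1]
opening: 0.0627
grip_force: 45.1
```

>>> play_rows([
  [0,[0,0,0],[0,0,0.9]],
  [0,[0,0,0],[0,0,0.9]],
  [0,[0,0,0],[0,0,0.9]],
  [0,[0,0,0],[0,0,0.9]],
  [0,[0,0,0],[0,0,0.9]],
  [0,[0,0,0],[0,0,0.9]],
  [0,[0,0,0],[0,0,0.9]],
  [0,[0,0,0],[0,0,0]],
])

```text
t: 48.2
tool_pos: [0.4541, -0.3381, 0.0001]
tool_rot: [3.126, 0.233, 0.014]
contact_force: [13.6, -6.5, -6.6]
opening: 0.0629
grip_force: 45.4
```

```bash
python3 - <<'E'
from h import *
o=st();print(np.round(o['wrist_torque'],2))
print(ptr(snap('scene','pics/s11.png')),ptr(load('pics/scene0.npz')))
E
```

```text
t 48.2 pos [ 4.541e-01 -3.381e-01  1.000e-04] rot [3.126 0.233 0.014] F [13.62 -6.5  -6.58] open 0.0629 grip 45.4 q [-0.77  0.12  1.9   0.    1.11  0.65]
tool y ang -81.47 x ang 8.54
[-0.92 -2.12 -0.02]
[(234, 219), (222, 222), (222, 216), (211, 213), (208, 225)] [(229, 249), (227, 252), (222, 246), (214, 255), (205, 243)]
```

>>> play_rows([
  [0,[0,0,0],[0,0,0.9]],
  [0,[0,0,0],[0,0,0.9]],
  [0,[0,0,0],[0,0,0.9]],
  [0,[0,0,0],[0,0,0.9]],
  [0,[0,0,0],[0,0,0.9]],
  [0,[0,0,0],[0,0,0.9]],
  [0,[0,0,0],[0,0,0]],
  [0,[0,0,0],[0,0,0]],
])

```text
t: 49.25
tool_pos: [0.4537, -0.34, 0.0001]
tool_rot: [2.993, -0.932, 0.019]
contact_force: [12.1, -11.8, -10.0]
opening: 0.0625
grip_force: 46.1
```

```bash
python3 - <<'E'
from h import *
o=st();print(np.round(o['wrist_torque'],2))
im=snap('scene','pics/s12.png');print(ptr(im))
# mark centroid
hsv=cv2.cvtColor(im['color'],cv2.COLOR_BGR2HSV);q=w2pix(im,[[.407,-.3335,.006]])[0].astype(int)
s=hsv[q[1]-8:q[1]+9,q[0]-8:q[0]+9];m=(s[...,1]>150)&((s[...,0]<10)|(s[...,0]>170));y,x=np.nonzero(m)
w=pix2w(im,[[x.mean()+q[0]-8,y.mean()+q[1]-8]],.006)[0];print(m.sum(),w,np.degrees(np.arctan2(w[1]+.337,w[0]-.45)))
E
```

```text
t 49.25 pos [ 4.537e-01 -3.400e-01  1.000e-04] rot [ 2.993 -0.932  0.019] F [ 12.06 -11.84 -10.02] open 0.0625 grip 46.1 q [-0.77  0.12  1.9  -0.    1.11  1.4 ]
tool y ang -124.6 x ang -34.6
[-1.93 -1.8  -0.04]
[(232, 180), (226, 183), (225, 177), (212, 174), (207, 186)]
11 [ 0.41132998 -0.3314654   0.006     ] 171.85492253894176
```

>>> play_rows([
  [0,[0,0,0],[0,0,0.6]],
  [0,[0,0,0],[0,0,0]],
  [1,[0,0,0],[0,0,0]],
  [1,[0,0,0],[0,0,0]],
  [1,[0,0,0],[0,0,0]],
  [1,[0,0,0],[0,0,0]],
  [1,[0,0,-0.6],[0,0,0]],
  [1,[0,0,-0.9],[0,0,0]],
])

```text
t: 50.3
tool_pos: [0.4486, -0.3341, 0.0726]
tool_rot: [-2.957, 1.056, 0.007]
contact_force: [0.5, -0.7, 0.4]
opening: 0.0853
grip_force: 0.0
```

>>> play_rows([
  [1,[0,0,-0.9],[0,0,0]],
  [1,[0,0,-0.9],[0,0,0]],
  [1,[0.4,0.6,0],[0,0,0]],
  [1,[0.4,0.6,0],[0,0,0]],
  [1,[0.4,0.6,0],[0,0,0]],
  [1,[0.4,0.6,0],[0,0,0]],
  [1,[0,0,0],[0,0,0]],
  [1,[0,0,0],[0,0,0]],
])

```text
t: 51.3
tool_pos: [0.4358, -0.4784, 0.1635]
tool_rot: [-2.958, 1.057, 0.001]
contact_force: [0.4, 0.3, -0.1]
opening: 0.0854
grip_force: 0.0
```

```bash
python3 - <<'E'
from h import *
st(); a=snap('scene','pics/s13.png'); b=snap('top','pics/t13.png');print(ptr(a),ptr(b))
r=lambda im,c:cv2.resize(im['color'][c[1]:c[3],c[0]:c[2]],(400,300),interpolation=cv2.INTER_CUBIC)
cv2.imwrite('pics/f.png',np.vstack([r(a,(220,200,320,275)),r(b,(235,185,355,275))]))
E
```

```text
t 51.3 pos [ 0.4358 -0.4784  0.1635] rot [-2.958e+00  1.057e+00  1.000e-03] F [ 0.42  0.3  -0.14] open 0.0854 grip 0.0 q [-0.95  0.13  1.59  0.    1.42  1.31]
tool y ang -129.32 x ang -39.32
[(228, 174), (225, 177), (220, 171), (214, 180), (199, 168)] [(254, 168), (254, 165), (250, 162), (249, 171), (235, 159)]
```

View pics/f.png

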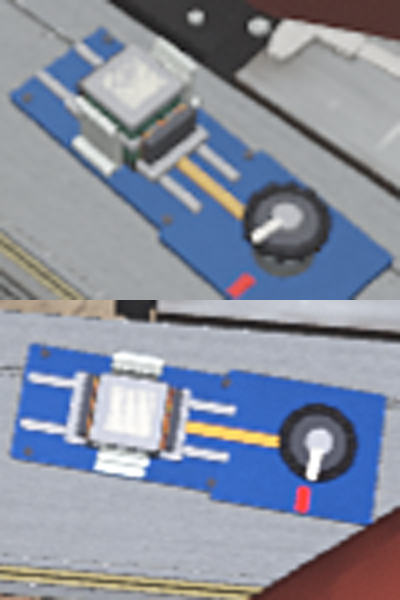

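The stack stands flat between the jaws and the pointer aims at the red mark. As a numerical check, I'll compare the pointer's turn from the open stop in the same cameras.

```bash
python3 - <<'E'
from h import *
def dirn(f):
    p=ptr(load(f)); w=np.array([v for v,_ in p],float)-150; a=np.array([x for _,x in p]); return np.sum(w*a)/w.sum()
print('top',dirn('pics/t2.npz'),dirn('pics/t13.npz'),dirn('pics/top0.npz'));print('scene',dirn('pics/s6.npz'),dirn('pics/s13.npz'))
print('rad',np.radians(dirn('pics/t2.npz')+360-dirn('pics/t13.npz')),np.radians(dirn('pics/s6.npz')+360-dirn('pics/s13.npz')))
E
```

```text
top 44.99386503067485 165.1951219512195 251.72107438016528
scene 41.84516129032258 174.3125
rad 4.185277608880462 3.971194095341179
```

```bash
python3 - <<'E'
from h import *
from scipy.optimize import least_squares
def bright(f,thr):
    im=load(f);q=w2pix(im,[[.45,-.337,.062]])[0].astype(int);r=14
    g=im['color'][q[1]-r:q[1]+r+1,q[0]-r:q[0]+r+1].min(2);y,x=np.nonzero(g>thr)
    w=pix2w(im,np.c_[x+q[0]-r,y+q[1]-r],.063)[:,:2];d=w-[.45,-.3365];k=np.linalg.norm(d,axis=1)<.036;w=w[k]
    c=w.mean(0);u=np.linalg.svd(w-c)[2][0]; 
    if u@(c-[.45,-.3365])<0:u=-u
    return len(w),np.round(c,4),round(np.degrees(np.arctan2(u[1],u[0]))%360,1)
for f in('top0','t2','t13','scene0','s6','s13'): print(f,[bright(f'pics/{f}.npz',t) for t in(190,215)])
E
```

```text
top0 [(64, array([ 0.448 , -0.3426]), np.float64(250.9)), (30, array([ 0.4458, -0.3489]), np.float64(252.5))]
t2 [(63, array([ 0.4553, -0.3305]), np.float64(43.7)), (46, array([ 0.4566, -0.3297]), np.float64(46.8))]
t13 [(67, array([ 0.4427, -0.3341]), np.float64(169.2)), (56, array([ 0.4425, -0.3339]), np.float64(170.7))]
scene0 [(22, array([ 0.4434, -0.3532]), np.float64(254.6)), (13, array([ 0.4428, -0.3546]), np.float64(248.5))]
s6 [(23, array([ 0.459 , -0.3303]), np.float64(49.6)), (8, array([ 0.4607, -0.3277]), np.float64(38.7))]
s13 [(23, array([ 0.4337, -0.3367]), np.float64(165.7)), (10, array([ 0.4303, -0.3361]), np.float64(171.8))]
```

The tool's gripped rotation (234.4°, about 4.09 rad) agrees with the pointer fit (about 4.1 rad). Both are inside 3.8–4.2 rad, so I'm handing in.

```bash
python3 -c "
from station import ctrl
print(ctrl.finish_job())"
```

```text
the job is handed in; nothing more can be done
None
```

The job is handed in, but the hand-in gave no verdict: two tins were present and are stacked in the rack with the heavy one (about 0.65 kg) under the light one (about 0.2 kg), the wheel stands at about 4.1 rad at the red mark, and I kept clear of the tape measure and glue bottle.

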